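# Set out the spray cans for a painting session

## Task

Get the spray cans on the bench ready for a painting session: lift the loose cap off every can that still has one and set each cap, open end down, into a recess of its own in the wooden cap holder, and stand all four open cans upright on the low shelf in one straight row along the middle of the plank, close side by side with gaps no wider than a finger (2 cm). Leave the other things on the bench where they are.

Things in the scene. Friction and masses are not known exactly. Their poses are not given: they have to be found in the camera images.
- can_red: Spray can with red bands and a white middle stripe (all four cans are always there; two to four of them still wear the cap of their colour, the others are already open). Origin: centre of its underside, z up along the can. Body 52 mm across, straight sides from 3 mm to 114 mm up; then a shoulder narrowing to a flat ledge 47 mm across at 124 mm, a collar 35 mm across up to 131 mm, and the white spray button 13 mm across up to 145 mm. 130 to 250 g.
- cap_red: Loose red plastic cap of the red can: a cup upside down (open end down), 46 mm across, 44 mm high, walls 2.5 mm, 15 g. Origin: centre of its open rim, z up through its closed top. It rests by its own weight on the can's ledge, rim 124 mm above the can's foot, 2 mm play around the collar, and comes straight up with no force; raised 25 mm it is clear of the spray button. May be absent: two to four of the caps are there, each starting on its own can.
- can_blue: Spray can with blue bands and a white middle stripe (all four cans are always there; two to four of them still wear the cap of their colour, the others are already open). Origin: centre of its underside, z up along the can. Body 52 mm across, straight sides from 3 mm to 114 mm up; then a shoulder narrowing to a flat ledge 47 mm across at 124 mm, a collar 35 mm across up to 131 mm, and the white spray button 13 mm across up to 145 mm. 130 to 250 g.
- cap_blue: Loose blue plastic cap of the blue can: a cup upside down (open end down), 46 mm across, 44 mm high, walls 2.5 mm, 15 g. Origin: centre of its open rim, z up through its closed top. It rests by its own weight on the can's ledge, rim 124 mm above the can's foot, 2 mm play around the collar, and comes straight up with no force; raised 25 mm it is clear of the spray button. May be absent: two to four of the caps are there, each starting on its own can.
- can_yellow: Spray can with yellow bands and a white middle stripe (all four cans are always there; two to four of them still wear the cap of their colour, the others are already open). Origin: centre of its underside, z up along the can. Body 52 mm across, straight sides from 3 mm to 114 mm up; then a shoulder narrowing to a flat ledge 47 mm across at 124 mm, a collar 35 mm across up to 131 mm, and the white spray button 13 mm across up to 145 mm. 130 to 250 g.
- cap_yellow: Loose yellow plastic cap of the yellow can: a cup upside down (open end down), 46 mm across, 44 mm high, walls 2.5 mm, 15 g. Origin: centre of its open rim, z up through its closed top. It rests by its own weight on the can's ledge, rim 124 mm above the can's foot, 2 mm play around the collar, and comes straight up with no force; raised 25 mm it is clear of the spray button. May be absent: two to four of the caps are there, each starting on its own can.
- can_green: Spray can with green bands and a white middle stripe (all four cans are always there; two to four of them still wear the cap of their colour, the others are already open). Origin: centre of its underside, z up along the can. Body 52 mm across, straight sides from 3 mm to 114 mm up; then a shoulder narrowing to a flat ledge 47 mm across at 124 mm, a collar 35 mm across up to 131 mm, and the white spray button 13 mm across up to 145 mm. 130 to 250 g.
- cap_green: Loose green plastic cap of the green can: a cup upside down (open end down), 46 mm across, 44 mm high, walls 2.5 mm, 15 g. Origin: centre of its open rim, z up through its closed top. It rests by its own weight on the can's ledge, rim 124 mm above the can's foot, 2 mm play around the collar, and comes straight up with no force; raised 25 mm it is clear of the spray button. May be absent: two to four of the caps are there, each starting on its own can.
- cap_holder: Cap holder: loose dark wooden board 152 x 152 mm, 18 mm thick, about 600 g, with four round recesses 54 mm across and 10 mm deep, at (+-37, +-37) mm from its centre. Origin: centre of its underside; x and y along its edges.
- cap_holder_hole0 (a point): Centre of the mouth of the holder's recess 0, at (-37, -37) mm in the holder, level with its top face (18 mm up); the recess floor is 10 mm below.
- cap_holder_hole1 (a point): Centre of the mouth of the holder's recess 1, at (-37, 37) mm in the holder, level with its top face (18 mm up); the recess floor is 10 mm below.
- cap_holder_hole2 (a point): Centre of the mouth of the holder's recess 2, at (37, -37) mm in the holder, level with its top face (18 mm up); the recess floor is 10 mm below.
- cap_holder_hole3 (a point): Centre of the mouth of the holder's recess 3, at (37, 37) mm in the holder, level with its top face (18 mm up); the recess floor is 10 mm below.
- shelf_mid (a point): Middle of the top face of the low wooden bench shelf: an open plank 130 mm deep (along this point's x, pointing away from the robot) and 360 mm long (along y), its top 60 mm above the bench, nothing above it, no rim. The shelf is fixed to the bench.
- oil_bottle: Bystander, not part of the job: slim white bottle with a red screw top, 44 mm across, 150 mm high. Origin: on its underside.
- jar: Bystander, not part of the job: glass jar with a green lid, 72 mm across, 110 mm high. Origin: on its underside.
- tin: Bystander, not part of the job: small steel tin, 48 mm across, 55 mm high. Origin: on its underside.
- tape_roll: Bystander, not part of the job: yellow roll of tape lying flat, 92 mm across, 25 mm high. Origin: on its underside.
- screwdriver: Bystander, not part of the job: red-handled screwdriver lying flat, 190 mm long, along its x, up to 35 mm high. Origin: on its underside.
- pliers: Bystander, not part of the job: red-handled pliers lying flat, 15 mm high; the jaws reach 60 mm ahead of the origin (+x), the handles 125 mm behind. Origin: on its underside.

How it is judged:
By the outcome, as a careful person would: the job done as asked, in the order asked, and still so for the second after the job is handed in, with the robot touching nothing.
Of cap_red, cap_blue, cap_yellow, cap_green only 2 to 4 are there at a start; the rules pass over those that are not, and their reading is None.
At some moment in a run one of cap_holder may be knocked a few centimetres aside while the robot is not near it.
It also fails if it takes over 210 s, if anything falls off the work surface, if the arm or the gripper's body presses on something with over 40 N, if the wrist force passes 120 N, or if a joint passes its speed limit or range.

## Robot

A 6-joint arm with a two-finger parallel gripper is mounted at the origin on the work surface. World frame = base frame: x ahead of the robot, y to its left, z up, the work surface at z = 0. Lengths are in m, angles in rad, forces in N, time in s.
With the tool pointing down it reaches from about 0.3 to 0.875 m from the base axis. Payload 6.4 kg.
Tool frame: the origin (TCP) lies midway between the tips of the shut fingers; the grasp point (between the pads) lies 19 mm behind it; z points along the fingers, y is the line along which they close (so a half turn about z gives the same grasp; the last joint's range is limited). The gripper opens to 85 mm and grips with 20 to 120 N. Pads are 22 mm wide; open, the fingers measure 114 mm over their backs; the gripper's body (76 mm by 85 mm) begins 54 mm behind the grasp point. The pads swing forward as they close: fully open they stand 13 mm farther back than shut.
Start: joints at [1.047, 0.181, 1.607, -0, 1.354, -0.206], TCP at [0.18, 0.546, 0.231] pointing down, gripper open.
Joint ranges: [-2.99, 2.99], [-0.89, 2.07], [0.3, 2.58], [-1.14, 4.28], [0, 2.63], [-3.12, 3.12]. Speed limits (rad/s): [2.57, 2.57, 3.01, 3.14, 3.14, 3.14].

## Interface

Orientations are given as a unit quaternion [w, x, y, z].
In Python, from bench import status, camera, ctrl gives the robot as it stands. The module is installed in compiled form; this text tells all that it offers.
- The arm moves only by the shell command python3 -m handwheel 'ROWS'. ROWS is JSON, a list that holds one entry, the list of rows, each a list of 7 numbers: the opening, from -1 (shut) to 1 (fully open), then the shift along the tool's x, y, z in cm, then the turn, a rotation vector about the tool's x, y, z in degrees. A call has 1 to 10 rows; each row is the pose to reach, as a shift and turn from the pose commanded when the call began, along the tool's axes at that moment; what a row does not reach only later rows make up. A row lasts 1/8 s, in which the tool goes at most 62.5 mm and 10.7 degrees, less where a joint would pass 70% of its speed; a pose out of reach is approached as far as the arm can. A call with a gripper value outside its range is refused whole. The fingers move at their own pace and stop on an object; the grip force is fixed at half the most. Time passes only in rows, so rows that repeat a pose let the fingers close. It gives the time, the measured TCP pose, the force, the opening and the grip force at its end, in the units of the state.
- status.get_obs(): the state, without advancing time (a new reading comes with each control period).
- camera(name): name is "side" or "top"; returns a dict with "frame" (480x640x3 uint8, blue, green, red), "depth" (480x640 float32, m along the optical axis (not along the pixel's ray), 0 where there is no reading), "fx", "fy", "cx", "cy" (pixels), "extrinsics" (4x4, takes a point from camera to world coordinates). Camera axes: x right, y down, z forward; pixel columns grow to the right and rows downward; lengths in m; the calibration is good to about 2 mm. A picture is of the moment at which its call begins.
- ctrl.hand_in(): hands the job in; it is judged then, once.
The state is a dict: "time_s": time; "q": joint angles; "dq": joint speeds; "joint_efforts": joint torques, N m; "eef_pos": TCP position; "eef_rot": TCP orientation; "wrist_force": force on the tool from outside, world axes, zero at the start; "torque": the same for the moment, N m; "opening": opening from 0.0 (shut) to 1.0 (fully open); "grasp_force": force on a finger pad.
Only numpy, scipy, OpenCV 4.12 (cv2) and the standard library are available. Lean on these libraries where they do the work, as an engineer would, in place of code of your own. Each camera call takes 0.05 s, during which the arm holds its last target. There are 200 camera calls.

## Working session

There is one attempt and no reset: what is moved stays moved. The work goes in short steps, Python scripts to look and compute and a shell command to move; the robot and the scene stay as the last step left them, time stands still between calls to the robot, and variables do not carry over. Pictures are saved under pics/ and viewed, at most 14 in all, crops included, and the job is handed in when it is done.

```bash
mkdir -p pics; cat > h.py <<'E'
import numpy as np, cv2
from bench import status, camera, ctrl
def cloud(c):
    d=c["depth"]; v,u=np.mgrid[:480,:640]
    P=np.stack([(u-c["cx"])/c["fx"]*d,(v-c["cy"])/c["fy"]*d,d,np.ones_like(d)],-1)
    W=(P@np.asarray(c["extrinsics"]).T)[...,:3]; W[d==0]=np.nan
    return W
E
python3 - <<'E'
from h import *
for n in("top","side"):
    c=camera(n); cv2.imwrite(f"pics/{n}0.png",c["frame"]); np.save(n+"0.npy",cloud(c)); print(n,np.round(c["extrinsics"],3).tolist(),c["fx"])
o=status.get_obs(); print(o)
E
```

```text
top [[-0.003, -0.976, 0.216, 0.278], [-1.0, 0.004, 0.003, -0.039], [-0.004, -0.216, -0.976, 1.506], [0.0, 0.0, 0.0, 1.0]] 556.4167730497606
side [[0.836, -0.376, 0.399, 0.113], [-0.548, -0.594, 0.589, -0.706], [0.015, -0.711, -0.703, 0.918], [0.0, 0.0, 0.0, 1.0]] 455.7986829300043
{'time_s': 0.1, 'q': array([ 1.04668984e+00,  1.81467883e-01,  1.60785268e+00,  5.82518703e-06,
        1.35381179e+00, -2.06333997e-01]), 'dq': array([ 1.32314666e-03, -7.35987905e-04, -3.00906276e-03,  3.17292573e-05,
       -2.36105162e-03, -8.15601845e-04]), 'joint_efforts': array([ 1.18178832e-03, -4.45882058e+01, -3.52237272e+01, -3.58094712e-04,
        4.29606327e-03,  6.69225827e-06]), 'eef_pos': array([0.17941847, 0.54579451, 0.23050035]), 'eef_rot': array([-2.77612238e-04,  1.58219151e-01,  9.87403721e-01, -7.18059479e-04]), 'wrist_force': array([-0.28267151, -0.00206038, -0.61936163]), 'torque': array([-0.00965141, -0.01811498,  0.01815245]), 'grasp_force': 0.0, 'opening': 1.000046253310223}
```

View pics/top0.png

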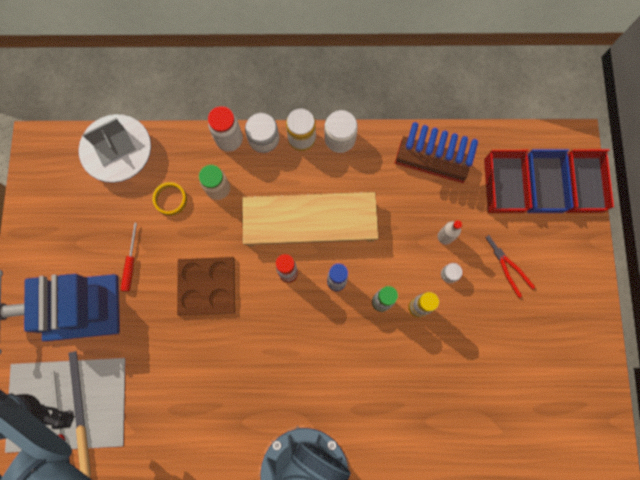

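View pics/side0.png

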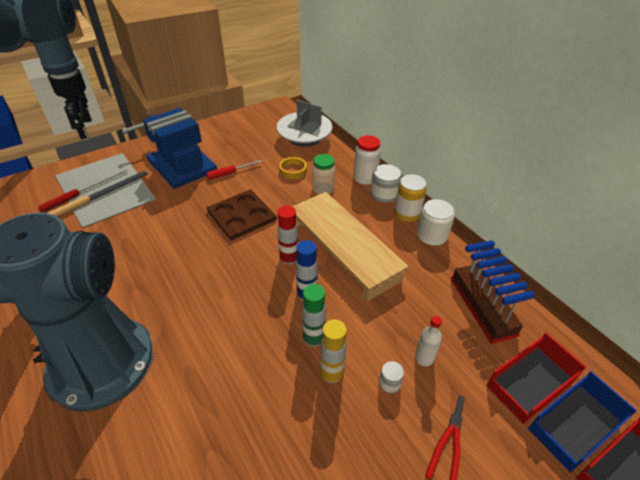

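All four cans wear caps (top view: red (286,266), blue (338,276), green (386,297), yellow (427,303)); the holder is empty at (206,287) and the shelf is at (310,218).

```bash
cat >> h.py <<'E'
HSV=dict(red=[(0,8),(172,180)],blue=[(105,130)],green=[(50,85)],yellow=[(22,33)])
def mask(c,n,smin=120,vmin=60):
    h=cv2.cvtColor(c["frame"],cv2.COLOR_BGR2HSV); m=np.zeros(h.shape[:2],bool)
    for a,b in HSV[n]: m|=(h[...,0]>=a)&(h[...,0]<=b)
    return m&(h[...,1]>smin)&(h[...,2]>vmin)
def circ(P):
    (x,y),r=cv2.minEnclosingCircle(P[:,:2].astype(np.float32)); return [round(float(t),4) for t in(x,y,r)]
def rect(P):
    (x,y),s,a=cv2.minAreaRect(P[:,:2].astype(np.float32)); return [round(float(t),4) for t in (x,y,*s,a)]
def big(m):
    n,l,s,_=cv2.connectedComponentsWithStats(m.astype(np.uint8)); return l==1+np.argmax(s[1:,4])
def holder(c=None):
    c=c or camera("top"); W=cloud(c); h=cv2.cvtColor(c["frame"],cv2.COLOR_BGR2HSV)
    m=(np.abs(W[...,2]-.0155)<.006)&(np.abs(W[...,0]-.45)<.2)&(W[...,1]>.1)&(W[...,1]<.45)
    m&=(h[...,2]<140)
    m=big(m); return rect(W[m]),W[m]
E
python3 - <<'E'
from h import *
for n in ("top","side"):
    c=camera(n); W=cloud(c); print(n)
    roi=(W[...,0]>.25)&(W[...,0]<.75)&(np.abs(W[...,1])<.45)
    for k in HSV:
        m=mask(c,k)&roi&(W[...,2]>.155)&(W[...,2]<.18)
        if k=="green": m&=W[...,1]<.2
        P=W[m]; 
        if len(P)>5: print(k,len(P),circ(P),np.round(np.nanmedian(P,0),4), np.round((P.min(0)+P.max(0))/2,4))
    m=roi&(np.abs(W[...,2]-.06)<.005); m=big(m); print("shelf",rect(W[m]),np.median(W[m][:,2]),W[m].min(0),W[m].max(0))
    try: r,P=holder(c); print("holder",r,np.median(P[:,2]),len(P))
    except Exception as e: print(e)
E
```

```text
top
red 287 [0.5541, -0.1662, 0.2361] [0.5074 0.042  0.168 ] [ 0.5472 -0.1659  0.1648]
blue 234 [0.4847, -0.0873, 0.0215] [ 0.4842 -0.0872  0.1682] [ 0.4845 -0.0871  0.1671]
green 256 [0.4299, -0.2066, 0.0225] [ 0.4304 -0.2064  0.1686] [ 0.43   -0.2056  0.1672]
yellow 289 [0.4194, -0.276, 0.0506] [ 0.4155 -0.3025  0.168 ] [ 0.4139 -0.276   0.1647]
shelf [0.651, -0.0164, 0.1318, 0.3588, 1.9899] 0.06010819795655009 [ 0.57985786 -0.19663876  0.05500223] [0.72054144 0.16376968 0.06499546]
holder [0.4747, 0.2645, 0.1531, 0.153, 2.5439] 0.01668747470126808 2002
side
red 245 [0.5074, 0.0441, 0.024] [0.5064 0.0393 0.1675] [0.5079 0.0444 0.1634]
blue 280 [0.4856, -0.0876, 0.0236] [ 0.4836 -0.0913  0.1677] [ 0.4849 -0.0876  0.1639]
green 364 [0.4314, -0.205, 0.025] [ 0.4287 -0.2104  0.168 ] [ 0.4302 -0.2067  0.1638]
yellow 438 [0.4253, -0.2732, 0.0565] [ 0.4135 -0.3065  0.1681] [ 0.4197 -0.2741  0.1633]
shelf [0.6507, -0.0143, 0.1333, 0.3632, 2.2932] 0.06010572686313698 [ 0.57873701 -0.19619353  0.05504524] [0.72291743 0.16903362 0.06496011]
holder [0.4745, 0.2671, 0.1547, 0.1606, 2.3996] 0.01728333894006251 1434
```

```bash
cat >> h.py <<'E'
from scipy.spatial.transform import Rotation as Ro
def to(*pts):
    """pts: (x,y,z,phi deg of closing axis); prints shift/turn of each from the present pose"""
    o=status.get_obs(); R=Ro.from_quat(np.roll(o["eef_rot"],-1))
    print("t",round(o["time_s"],2),"at",np.round(o["eef_pos"],4),"open",round(o["opening"],3),"grip",round(o["grasp_force"],1),"F",np.round(o["wrist_force"],1))
    for x,y,z,p in pts:
        c,s=np.cos(np.radians(p)),np.sin(np.radians(p))
        T=Ro.from_matrix(np.array([[-s,c,0],[c,s,0],[0,0,-1.]]))
        T=T if abs((R.inv()*T).magnitude())<2 else T*Ro.from_euler('z',np.pi)
        print(np.round(100*R.inv().apply(np.array([x,y,z])-o["eef_pos"]),2), np.round((R.inv()*T).as_rotvec(degrees=True),1))
E
python3 - <<'E'
from h import *
to((.507,.0425,.231,47.5),(.507,.0425,.136,47.5))
E
```

```text
t 0.2 at [0.1795 0.5459 0.2308] open 1.0 grip 0.0 F [ 0.9 -0.8 -0. ]
[-4.684e+01 -3.759e+01  1.000e-02] [-0.1  0.  24.3]
[-46.84 -37.58   9.51] [-0.1  0.  24.3]
```

```bash
python3 -m handwheel '[[[1,-46.8,-37.6,0,0,0,24.3],[1,-46.8,-37.6,0,0,0,24.3],[1,-46.8,-37.6,0,0,0,24.3],[1,-46.8,-37.6,0,0,0,24.3],[1,-46.8,-37.6,0,0,0,24.3],[1,-46.8,-37.6,0,0,0,24.3],[1,-46.8,-37.6,0,0,0,24.3],[1,-46.8,-37.6,0,0,0,24.3],[1,-46.8,-37.6,0,0,0,24.3],[1,-46.8,-37.6,0,0,0,24.3]]]'
python3 - <<'E'
from h import *
to((.507,.0425,.231,47.5),(.507,.0425,.136,47.5))
c=camera("top"); W=cloud(c); 
E
```

```text
time_s: 1.45
eef_pos: [0.5079, 0.0401, 0.2312]
eef_rot: [0.0, 0.364, 0.932, -0.0]
wrist_force: [1.6, 0.3, 0.4]
opening: 1.001
grasp_force: 0.0
t 1.45 at [0.5079 0.0401 0.2312] open 1.001 grip 0.0 F [1.6 0.3 0.4]
[0.23 0.12 0.02] [-0.   0.  -0.1]
[0.23 0.12 9.52] [-0.   0.  -0.1]
```

```bash
python3 -m handwheel '[[[1,0,0,0,0,0,0],[1,0,0,0,0,0,0]]]'
python3 - <<'E'
from h import *
to((.507,.0425,.136,47.5))
E
```

```text
time_s: 1.75
eef_pos: [0.506, 0.0437, 0.231]
eef_rot: [-0.0, 0.362, 0.932, 0.0]
wrist_force: [-0.6, -0.6, -0.1]
opening: 1.002
grasp_force: 0.0
t 1.75 at [0.506  0.0437 0.231 ] open 1.002 grip 0.0 F [-0.6 -0.6 -0.1]
[-0.16 -0.02  9.5 ] [-0.  -0.1  0. ]
```

```bash
python3 -m handwheel '[[[1,0,0,5,0,0,0],[1,0,0,9.5,0,0,0],[1,0,0,9.5,0,0,0],[1,0,0,9.5,0,0,0],[-1,0,0,9.5,0,0,0],[-1,0,0,9.5,0,0,0],[-1,0,0,9.5,0,0,0],[-1,0,0,9.5,0,0,0],[-1,0,0,9.5,0,0,0],[-1,0,0,9.5,0,0,0]]]'
python3 - <<'E'
from h import *
to((.507,.0425,.136,47.5))
c=camera("side"); cv2.imwrite("pics/s1.png",cv2.resize(c["frame"][120:360,180:500],None,fx=2,fy=2))
E
```

```text
time_s: 3.0
eef_pos: [0.5082, 0.0428, 0.1381]
eef_rot: [0.002, 0.363, 0.932, 0.001]
wrist_force: [-0.5, 1.6, 6.5]
opening: 0.524
grasp_force: 61.1
t 3.0 at [0.5082 0.0428 0.1381] open 0.524 grip 61.1 F [-0.5  1.6  6.5]
[ 0.07 -0.1   0.21] [ 0.1  0.2 -0. ]
```

View pics/s1.png

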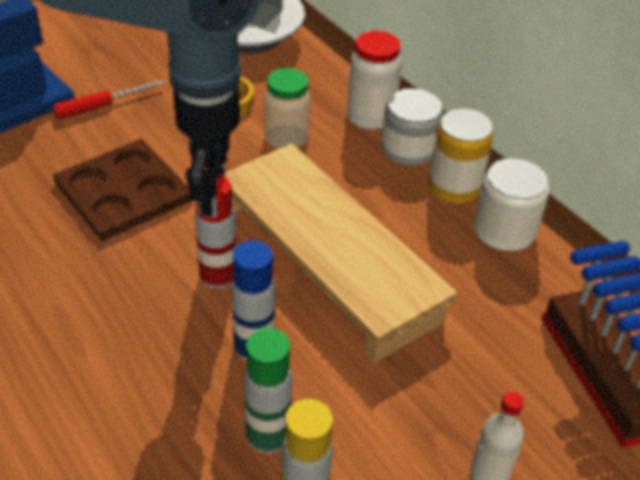

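The gripper holds the red cap at about (212,190) in the crop, can still standing. Lift and re-measure the holder.

```bash
python3 -m handwheel '[[[-1,0,0,-3,0,0,0],[-1,0,0,-6,0,0,0],[-1,0,0,-10,0,0,0],[-1,0,0,-10,0,0,0],[-1,0,0,-10,0,0,0]]]'
cat >> h.py <<'E'
def holes():
    (x,y,w,h,a),P=holder(); a=(a+45)%90-45; c,s=np.cos(np.radians(a)),np.sin(np.radians(a))
    print("holder",x,y,w,h,"ang",round(a,2),"n",len(P))
    return [(x+c*i-s*j,y+s*i+c*j) for i,j in((-.037,-.037),(-.037,.037),(.037,-.037),(.037,.037))],a+45
E
python3 - <<'E'
from h import *
H,p=holes(); print(np.round(H,4)); to((*H[3],.236,p),(*H[3],.022,p))
E
```

```text
time_s: 3.68
eef_pos: [0.5065, 0.0428, 0.2361]
eef_rot: [-0.0, 0.363, 0.932, -0.0]
wrist_force: [-0.5, -0.4, -0.9]
opening: 0.527
grasp_force: 61.3
holder 0.4738 0.2758 0.1526 0.129 ang 1.89 n 1521
[[0.438  0.2376]
 [0.4356 0.3116]
 [0.512  0.24  ]
 [0.5096 0.314 ]]
t 3.73 at [0.5061 0.0428 0.2354] open 0.524 grip 61.3 F [ 0.4 -0.2 -1.4]
[18.07 20.22 -0.06] [-0.1 -0.1  0.6]
[18.04 20.24 21.34] [-0.1 -0.1  0.6]
```

```bash
cat >> h.py <<'E'
def holes2(cams=("top","side")):
    """whole-board views only: side baseline offset vs top at start"""
    off={"top":(0,0,0),"side":(-.0002,.0026,-.14)}; out=None
    for n in cams:
        (x,y,w,h,a),P=holder(camera(n)); a=(a+45)%90-45
        print(n,x,y,w,h,round(a,2),"n",len(P),"corr",round(x-off[n][0],4),round(y-off[n][1],4),"ext",np.round(P[:,1].min(),3),np.round(P[:,1].max(),3))
def hole(x,y,a,k):
    i,j=((-.037,-.037),(-.037,.037),(.037,-.037),(.037,.037))[k]; c,s=np.cos(np.radians(a)),np.sin(np.radians(a))
    return x+c*i-s*j,y+s*i+c*j
E
python3 - <<'E'
from h import *
holes2(); h=hole(.4747,.2645,2.5,3); print(h); to((*h,.236,47.5),(*h,.022,47.5))
E
```

```text
top 0.4745 0.2752 0.1542 0.13 1.33 n 1491 corr 0.4745 0.2752 ext 0.212 0.342
side 0.4742 0.2666 0.1553 0.1597 2.26 n 1380 corr 0.4744 0.264 ext 0.185 0.348
(np.float64(0.5100508668660113), np.float64(0.30307870153104616))
t 3.83 at [0.5059 0.0429 0.235 ] open 0.523 grip 61.3 F [ 1.2 -0.1  0.1]
[17.28 19.46 -0.09] [-0.1 -0.1 -0. ]
[17.24 19.48 21.31] [-0.1 -0.1 -0. ]
```

```bash
python3 -m handwheel '[[[-1,17.3,19.5,0,0,0,0],[-1,17.3,19.5,0,0,0,0],[-1,17.3,19.5,0,0,0,0],[-1,17.3,19.5,0,0,0,0],[-1,17.3,19.5,0,0,0,0],[-1,17.3,19.5,12,0,0,0],[-1,17.3,19.5,16,0,0,0],[-1,17.3,19.5,16,0,0,0],[-1,17.3,19.5,16,0,0,0]]]'
python3 - <<'E'
from h import *
h=hole(.4747,.2645,2.5,3);to((*h,.022,47.5)); holes2(("side",))
E
```

```text
time_s: 4.95
eef_pos: [0.5079, 0.3016, 0.0722]
eef_rot: [-0.003, 0.363, 0.932, -0.003]
wrist_force: [-0.6, 0.3, 0.5]
opening: 0.524
grasp_force: 61.3
t 4.95 at [0.5079 0.3016 0.0722] open 0.524 grip 61.3 F [-0.6  0.3  0.5]
[-0.07  0.3   5.02] [-0.4 -0.2 -0.1]
side 0.4744 0.2668 0.1553 0.1595 1.58 n 1381 corr 0.4746 0.2642 ext 0.185 0.346
```

```bash
python3 -m handwheel '[[[-1,0,0,0,0,0,0],[-1,0,0,0,0,0,0],[-1,0,0,0,0,0,0]]]'
python3 - <<'E'
from h import *
h=hole(.4747,.2645,2.5,3);to((*h,.022,47.5))
E
```

```text
time_s: 5.38
eef_pos: [0.5118, 0.3037, 0.0777]
eef_rot: [0.001, 0.362, 0.932, 0.001]
wrist_force: [0.5, 0.1, -0.3]
opening: 0.519
grasp_force: 61.3
t 5.38 at [0.5118 0.3037 0.0777] open 0.519 grip 61.3 F [ 0.5  0.1 -0.3]
[ 0.09 -0.18  5.57] [ 0.1  0.1 -0. ]
```

```bash
python3 -m handwheel '[[[-1,0,0,2.5,0,0,0],[-1,0,0,4,0,0,0],[-1,0,0,5.3,0,0,0],[-1,0,0,5.3,0,0,0],[-1,0,0,5.3,0,0,0],[-1,0,0,5.3,0,0,0]]]'
python3 - <<'E'
from h import *
h=hole(.4747,.2645,2.5,3);to((*h,.022,47.5))
E
```

```text
time_s: 6.12
eef_pos: [0.5112, 0.3036, 0.0236]
eef_rot: [0.0, 0.362, 0.932, 0.0]
wrist_force: [-0.1, -0.6, -0.3]
opening: 0.524
grasp_force: 62.2
t 6.12 at [0.5112 0.3036 0.0236] open 0.524 grip 62.2 F [-0.1 -0.6 -0.3]
[ 0.05 -0.11  0.16] [ 0.  0. -0.]
```

```bash
python3 -m handwheel '[[[0.4,0,0,0,0,0,0],[0.4,0,0,0,0,0,0],[0.4,0,0,0,0,0,0],[0.6,0,0,-4,0,0,0],[1,0,0,-10,0,0,0],[1,0,0,-16,0,0,0],[1,0,0,-21.3,0,0,0]]]'
python3 -m handwheel '[[[1,-24.5,-30.5,0,0,0,0],[1,-24.5,-30.5,0,0,0,0],[1,-24.5,-30.5,0,0,0,0],[1,-24.5,-30.5,0,0,0,0],[1,-24.5,-30.5,0,0,0,0],[1,-24.5,-30.5,0,0,0,0],[1,-24.5,-30.5,0,0,0,0],[1,-24.5,-30.5,0,0,0,0],[1,-24.5,-30.5,0,0,0,0],[1,-24.5,-30.5,0,0,0,0]]]'
python3 - <<'E'
from h import *
to((.4845,-.0875,.136,47.5)); holes2()
c=camera("top"); W=cloud(c); m=mask(c,"red")&(W[...,1]>.2)&(W[...,0]<.6)&(W[...,2]>.04)&(W[...,1]<.37); print(circ(W[m]),np.nanmedian(W[m],0))
cv2.imwrite("pics/t2.png",cv2.resize(c["frame"][180:380,100:400],None,fx=2,fy=2))
E
```

```text
time_s: 7.0
eef_pos: [0.511, 0.3035, 0.2389]
eef_rot: [0.001, 0.362, 0.932, 0.0]
wrist_force: [0.2, 0.1, -0.1]
opening: 0.998
grasp_force: 0.0
time_s: 8.25
eef_pos: [0.4856, -0.0853, 0.2362]
eef_rot: [-0.0, 0.361, 0.932, 0.0]
wrist_force: [0.5, -0.0, -0.1]
opening: 0.998
grasp_force: 0.0
t 8.25 at [ 0.4856 -0.0853  0.2362] open 0.998 grip 0.0 F [ 0.5 -0.  -0.1]
[-0.07 -0.24 10.02] [ 0.  -0.   0.1]
top 0.4748 0.2643 0.1531 0.1528 2.13 n 1908 corr 0.4748 0.2643 ext 0.186 0.343
side 0.475 0.2657 0.1549 0.1569 2.63 n 1312 corr 0.4752 0.2631 ext 0.186 0.344
[0.5087, 0.2999, 0.0236] [0.50868688 0.2988248  0.05182894]
```

View pics/t2.png

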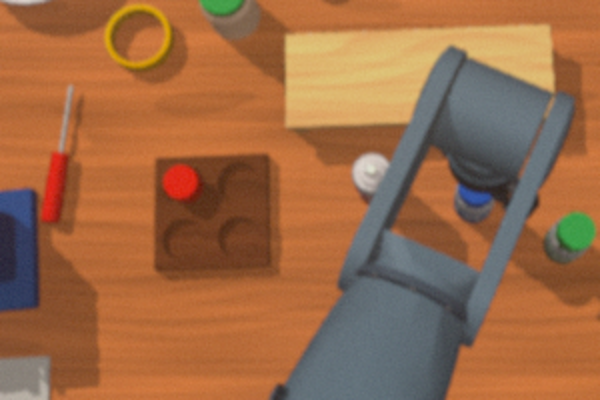

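The red cap sits in recess 3 at crop (181,182), top at z = 52 mm as it should. Next is the blue cap.

```bash
python3 -m handwheel '[[[1,0,-0.1,5,0,0,0],[1,0,-0.1,9.9,0,0,0],[1,0,-0.1,9.9,0,0,0],[1,0,-0.1,9.9,0,0,0],[-1,0,-0.1,9.9,0,0,0],[-1,0,-0.1,9.9,0,0,0],[-1,0,-0.1,9.9,0,0,0],[-1,0,-0.1,9.9,0,0,0],[-1,0,-0.1,9.9,0,0,0]]]'
python3 -m handwheel '[[[-1,0,0,-3,0,0,0],[-1,0,0,-6,0,0,0],[-1,0,0,-10,0,0,0],[-1,0,0,-10,0,0,0],[-1,0,0,-10,0,0,0],[-1,0,0,-10,0,0,0]]]'
python3 - <<'E'
from h import *
holes2();h=hole(.4748,.2643,2.4,1);to((*h,.236,47.5),(*h,.022,47.5))
E
```

```text
time_s: 9.52
eef_pos: [0.4861, -0.0881, 0.1391]
eef_rot: [0.002, 0.363, 0.932, 0.0]
wrist_force: [-0.7, 1.7, 6.7]
opening: 0.521
grasp_force: 61.0
time_s: 10.28
eef_pos: [0.484, -0.0873, 0.2359]
eef_rot: [-0.001, 0.363, 0.932, 0.0]
wrist_force: [-0.7, -0.5, -0.4]
opening: 0.519
grasp_force: 61.2
top 0.4743 0.2647 0.153 0.1538 2.19 n 1896 corr 0.4743 0.2647 ext 0.186 0.342
side 0.4743 0.2664 0.1537 0.1595 2.54 n 1320 corr 0.4745 0.2638 ext 0.184 0.346
t 10.38 at [ 0.4842 -0.0874  0.2361] open 0.524 grip 61.2 F [-0.1  0.2  0.5]
[29.69 25.3   0.05] [-0.  -0.1 -0. ]
[29.64 25.32 21.45] [-0.  -0.1 -0. ]
```

```bash
python3 -m handwheel '[[[-1,29.7,25.3,0,0,0,0],[-1,29.7,25.3,0,0,0,0],[-1,29.7,25.3,0,0,0,0],[-1,29.7,25.3,0,0,0,0],[-1,29.7,25.3,0,0,0,0],[-1,29.7,25.3,0,0,0,0],[-1,29.7,25.3,0,0,0,0],[-1,29.7,25.3,8,0,0,0],[-1,29.7,25.3,14,0,0,0],[-1,29.7,25.3,16,0,0,0]]]'
python3 -m handwheel '[[[-1,0,0,0,0,0,0],[-1,0,0,0,0,0,0],[-1,0,0,0,0,0,0],[-1,0,0,0,0,0,0]]]'
python3 - <<'E'
from h import *
holes2(("side",));h=hole(.4745,.2645,2.4,1);to((*h,.022,47.5))
E
```

```text
time_s: 11.62
eef_pos: [0.4346, 0.2978, 0.0734]
eef_rot: [-0.002, 0.363, 0.932, -0.002]
wrist_force: [0.6, 1.2, -0.1]
opening: 0.521
grasp_force: 61.3
time_s: 12.12
eef_pos: [0.4379, 0.2999, 0.0789]
eef_rot: [0.001, 0.362, 0.932, 0.001]
wrist_force: [0.1, 0.6, 0.2]
opening: 0.522
grasp_force: 61.3
side 0.4744 0.2667 0.1536 0.1604 2.5 n 1269 corr 0.4746 0.2641 ext 0.184 0.348
t 12.18 at [0.4376 0.2998 0.0786] open 0.525 grip 61.3 F [-0.2 -0.  -0.5]
[ 0.13 -0.12  5.66] [ 0.1  0.1 -0. ]
```

```bash
python3 -m handwheel '[[[-1,0,0,2.5,0,0,0],[-1,0,0,4,0,0,0],[-1,0,0,5.4,0,0,0],[-1,0,0,5.4,0,0,0],[-1,0,0,5.4,0,0,0],[0.4,0,0,5.4,0,0,0],[0.4,0,0,5.4,0,0,0],[0.4,0,0,5.4,0,0,0]]]'
python3 -m handwheel '[[[0.6,0,0,-4,0,0,0],[1,0,0,-10,0,0,0],[1,0,0,-16,0,0,0],[1,0,0,-21.4,0,0,0]]]'
python3 -m handwheel '[[[1,-33.7,-37.7,0,0,0,0],[1,-33.7,-37.7,0,0,0,0],[1,-33.7,-37.7,0,0,0,0],[1,-33.7,-37.7,0,0,0,0],[1,-33.7,-37.7,0,0,0,0],[1,-33.7,-37.7,0,0,0,0],[1,-33.7,-37.7,0,0,0,0],[1,-33.7,-37.7,0,0,0,0],[1,-33.7,-37.7,0,0,0,0],[1,-33.7,-37.7,0,0,0,0]]]'
python3 -m handwheel '[[[1,0,0,0,0,0,0],[1,0,0,0,0,0,0],[1,0,0,0,0,0,0]]]'
cat >> h.py <<'E'
def caps():
    c=camera("top"); W=cloud(c)
    for k in HSV:
        m=mask(c,k)&(W[...,0]>.3)&(W[...,0]<.6)&(W[...,2]>.045)&(W[...,2]<.065)&(W[...,1]<.42)&(W[...,1]>.1)
        if m.sum()>30: print("cap",k,circ(W[m]),np.round(np.nanmedian(W[m],0),4))
E
python3 - <<'E'
from h import *
to((.430,-.206,.136,47.5)); holes2(); caps()
E
```

```text
time_s: 13.18
eef_pos: [0.4369, 0.2995, 0.0234]
eef_rot: [0.0, 0.363, 0.932, 0.0]
wrist_force: [-0.9, 0.3, 0.4]
opening: 0.697
grasp_force: 0.0
time_s: 13.68
eef_pos: [0.4368, 0.2995, 0.2398]
eef_rot: [0.001, 0.363, 0.932, 0.0]
wrist_force: [0.6, 0.2, 0.2]
opening: 1.0
grasp_force: 0.0
time_s: 14.92
eef_pos: [0.4302, -0.206, 0.237]
eef_rot: [-0.0, 0.363, 0.932, 0.0]
wrist_force: [0.1, -0.4, 0.6]
opening: 0.999
grasp_force: 0.0
time_s: 15.3
eef_pos: [0.4308, -0.2052, 0.2374]
eef_rot: [0.0, 0.362, 0.932, -0.0]
wrist_force: [0.1, -0.6, -0.2]
opening: 1.0
grasp_force: 0.0
t 15.3 at [ 0.4308 -0.2052  0.2374] open 1.0 grip 0.0 F [ 0.1 -0.6 -0.2]
[ 0.   -0.11 10.14] [0.  0.  0.1]
top 0.4742 0.264 0.152 0.1529 2.28 n 1858 corr 0.4742 0.264 ext 0.185 0.342
side 0.4749 0.2664 0.1553 0.157 2.6 n 1224 corr 0.4751 0.2638 ext 0.186 0.345
cap red [0.5102, 0.3001, 0.0237] [0.5088 0.2995 0.0522]
cap blue [0.4331, 0.2962, 0.0233] [0.4347 0.296  0.0523]
```

```bash
python3 -m handwheel '[[[1,0,-0.1,5,0,0,0],[1,0,-0.1,10.1,0,0,0],[1,0,-0.1,10.1,0,0,0],[1,0,-0.1,10.1,0,0,0],[-1,0,-0.1,10.1,0,0,0],[-1,0,-0.1,10.1,0,0,0],[-1,0,-0.1,10.1,0,0,0],[-1,0,-0.1,10.1,0,0,0],[-1,0,-0.1,10.1,0,0,0]]]'
python3 -m handwheel '[[[-1,0,0,-3,0,0,0],[-1,0,0,-6,0,0,0],[-1,0,0,-10,0,0,0],[-1,0,0,-10,0,0,0],[-1,0,0,-10,0,0,0],[-1,0,0,-10,0,0,0]]]'
python3 - <<'E'
from h import *
holes2();h=hole(.4745,.2642,2.4,2);to((*h,.236,47.5),(*h,.022,47.5))
E
```

```text
time_s: 16.58
eef_pos: [0.4309, -0.2075, 0.138]
eef_rot: [0.002, 0.363, 0.932, -0.0]
wrist_force: [-1.1, 1.3, 6.5]
opening: 0.512
grasp_force: 60.8
time_s: 17.32
eef_pos: [0.4292, -0.2063, 0.235]
eef_rot: [-0.001, 0.363, 0.932, 0.0]
wrist_force: [0.1, 0.4, -0.1]
opening: 0.513
grasp_force: 61.1
top 0.4745 0.2646 0.1525 0.1532 2.23 n 1810 corr 0.4745 0.2646 ext 0.186 0.342
side 0.4742 0.2653 0.1537 0.1585 2.19 n 1239 corr 0.4744 0.2627 ext 0.186 0.345
t 17.43 at [ 0.4293 -0.2064  0.2351] open 0.517 grip 61.1 F [-0.5  0.5  0.8]
[23.23 37.74 -0.04] [-0.  -0.1 -0. ]
[23.18 37.74 21.36] [-0.  -0.1 -0. ]
```

```bash
python3 -m handwheel '[[[-1,23.2,37.7,0,0,0,0],[-1,23.2,37.7,0,0,0,0],[-1,23.2,37.7,0,0,0,0],[-1,23.2,37.7,0,0,0,0],[-1,23.2,37.7,0,0,0,0],[-1,23.2,37.7,0,0,0,0],[-1,23.2,37.7,0,0,0,0],[-1,23.2,37.7,0,0,0,0],[-1,23.2,37.7,8,0,0,0],[-1,23.2,37.7,13,0,0,0]]]'
python3 -m handwheel '[[[-1,0,0,0,0,0,0],[-1,0,0,0,0,0,0],[-1,0,0,0,0,0,0],[-1,0,0,0,0,0,0]]]'
python3 - <<'E'
from h import *
holes2(("side",));h=hole(.4745,.2642,2.4,2);to((*h,.022,47.5))
E
```

```text
time_s: 18.68
eef_pos: [0.5139, 0.2274, 0.1101]
eef_rot: [0.001, 0.362, 0.932, 0.0]
wrist_force: [1.3, 0.6, -0.6]
opening: 0.514
grasp_force: 61.2
time_s: 19.18
eef_pos: [0.5151, 0.2281, 0.1138]
eef_rot: [0.002, 0.363, 0.932, 0.001]
wrist_force: [-0.5, 1.5, 0.6]
opening: 0.511
grasp_force: 61.3
side 0.4744 0.2671 0.1537 0.1588 2.47 n 1193 corr 0.4746 0.2645 ext 0.185 0.348
t 19.23 at [0.5148 0.228  0.1133] open 0.51 grip 61.3 F [ 1.7  0.1 -1. ]
[ 0.2  -0.09  9.13] [ 0.2  0.1 -0. ]
```

```bash
python3 -m handwheel '[[[-1,0.1,0,5,0,0,0],[-1,0.1,0,7.5,0,0,0],[-1,0.1,0,8.7,0,0,0],[-1,0.1,0,8.7,0,0,0],[-1,0.1,0,8.7,0,0,0],[-1,0.1,0,8.7,0,0,0]]]'
python3 - <<'E'
from h import *
h=hole(.4745,.2642,2.4,2);to((*h,.022,47.5))
E
```

```text
time_s: 19.98
eef_pos: [0.5142, 0.2292, 0.0253]
eef_rot: [0.001, 0.363, 0.932, 0.001]
wrist_force: [2.5, 3.0, 2.0]
opening: 0.519
grasp_force: 62.2
t 19.98 at [0.5142 0.2292 0.0253] open 0.519 grip 62.2 F [2.5 3.  2. ]
[ 0.06 -0.11  0.33] [ 0.2  0.1 -0. ]
```

```bash
python3 -m handwheel '[[[-1,0,-0.1,0.1,0,0,0],[-1,0,-0.1,0.2,0,0,0],[-1,0,-0.1,0.2,0,0,0]]]'
python3 - <<'E'
from h import *
h=hole(.4745,.2642,2.4,2);to((*h,.022,47.5)); holes2(("side",))
c=camera("side"); cv2.imwrite("pics/s3.png",cv2.resize(c["frame"][150:300,180:340],None,fx=4,fy=4))
E
```

```text
time_s: 20.35
eef_pos: [0.512, 0.2278, 0.0221]
eef_rot: [-0.0, 0.363, 0.932, -0.0]
wrist_force: [2.0, 3.6, 2.0]
opening: 0.518
grasp_force: 62.2
t 20.35 at [0.512  0.2278 0.0221] open 0.518 grip 62.2 F [2.  3.6 2. ]
[-0.    0.14  0.01] [-0. -0. -0.]
side 0.4734 0.2636 0.1539 0.1576 1.81 n 1013 corr 0.4736 0.261 ext 0.183 0.342
```

View pics/s3.png

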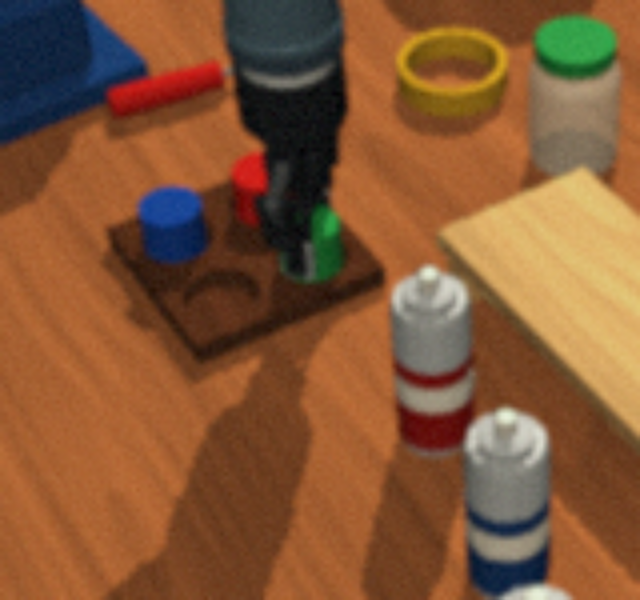

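The green cap is inside the recess (crop (320,240)), pushing the holder sideways slightly. Release and go on to yellow.

```bash
python3 -m handwheel '[[[0.4,0,0,0,0,0,0],[0.4,0,0,0,0,0,0],[0.4,0,0,0,0,0,0],[0.6,0,0,-4,0,0,0],[1,0,0,-10,0,0,0],[1,0,0,-16,0,0,0],[1,0,0,-21.4,0,0,0]]]'
python3 -m handwheel '[[[1,-28.6,-45.7,0,0,0,0],[1,-28.6,-45.7,0,0,0,0],[1,-28.6,-45.7,0,0,0,0],[1,-28.6,-45.7,0,0,0,0],[1,-28.6,-45.7,0,0,0,0],[1,-28.6,-45.7,0,0,0,0],[1,-28.6,-45.7,0,0,0,0],[1,-28.6,-45.7,0,0,0,0],[1,-28.6,-45.7,0,0,0,0],[1,-28.6,-45.7,0,0,0,0]]]'
python3 -m handwheel '[[[1,0,0,0,0,0,0],[1,0,0,0,0,0,0],[1,0,0,0,0,0,0]]]'
python3 - <<'E'
from h import *
to((.4155,-.3025,.136,47.5)); holes2(); caps()
E
```

```text
time_s: 21.32
eef_pos: [0.5119, 0.2276, 0.2385]
eef_rot: [0.0, 0.363, 0.932, 0.0]
wrist_force: [0.6, 0.0, -0.6]
opening: 1.001
grasp_force: 0.0
time_s: 22.58
eef_pos: [0.413, -0.3047, 0.2359]
eef_rot: [-0.0, 0.364, 0.931, -0.0]
wrist_force: [-0.2, 1.0, 1.2]
opening: 0.997
grasp_force: 0.0
time_s: 22.95
eef_pos: [0.4146, -0.3013, 0.2364]
eef_rot: [0.0, 0.362, 0.932, -0.0]
wrist_force: [-0.6, -1.1, -0.6]
opening: 1.001
grasp_force: 0.0
t 22.95 at [ 0.4146 -0.3013  0.2364] open 1.001 grip 0.0 F [-0.6 -1.1 -0.6]
[-0.15 -0.03 10.04] [0.  0.  0.1]
top 0.4735 0.2632 0.1519 0.1522 1.21 n 1790 corr 0.4735 0.2632 ext 0.186 0.34
side 0.4734 0.2648 0.1548 0.1595 0.35 n 1070 corr 0.4736 0.2622 ext 0.185 0.344
cap red [0.5095, 0.2984, 0.0237] [0.5088 0.2972 0.0525]
cap blue [0.4345, 0.2954, 0.0223] [0.4346 0.296  0.0525]
cap green [0.5095, 0.2239, 0.0231] [0.509 0.223 0.052]
```

Green is seated. Fetch yellow.

```bash
python3 -m handwheel '[[[1,-0.1,0,5,0,0,0],[1,-0.1,0,10,0,0,0],[1,-0.1,0,10,0,0,0],[1,-0.1,0,10,0,0,0],[-1,-0.1,0,10,0,0,0],[-1,-0.1,0,10,0,0,0],[-1,-0.1,0,10,0,0,0],[-1,-0.1,0,10,0,0,0],[-1,-0.1,0,10,0,0,0]]]'
python3 -m handwheel '[[[-1,0,0,-3,0,0,0],[-1,0,0,-6,0,0,0],[-1,0,0,-10,0,0,0],[-1,0,0,-10,0,0,0],[-1,0,0,-10,0,0,0],[-1,0,0,-10,0,0,0]]]'
python3 - <<'E'
from h import *
holes2();h=hole(.4735,.2628,1.2,0);to((*h,.236,46.2),(*h,.022,46.2))
E
```

```text
time_s: 24.22
eef_pos: [0.4157, -0.3039, 0.1381]
eef_rot: [0.001, 0.362, 0.932, -0.001]
wrist_force: [-1.1, 1.6, 7.1]
opening: 0.513
grasp_force: 60.9
time_s: 24.98
eef_pos: [0.4144, -0.3024, 0.235]
eef_rot: [-0.001, 0.363, 0.932, 0.001]
wrist_force: [-0.9, -0.2, -0.5]
opening: 0.515
grasp_force: 61.0
top 0.4723 0.2628 0.1547 0.1543 1.2 n 1750 corr 0.4723 0.2628 ext 0.185 0.34
side 0.4739 0.2651 0.155 0.1618 1.03 n 1070 corr 0.4741 0.2625 ext 0.183 0.345
t 25.07 at [ 0.4145 -0.3026  0.2352] open 0.511 grip 61.0 F [-0.3 -0.6 -0.7]
[33.97 40.43 -0.  ] [ 0.  -0.1  1.3]
[33.93 40.43 21.4 ] [ 0.  -0.1  1.3]
```

```bash
python3 -m handwheel '[[[-1,34,40.4,0,0,0,1],[-1,34,40.4,0,0,0,1],[-1,34,40.4,0,0,0,1],[-1,34,40.4,0,0,0,1],[-1,34,40.4,0,0,0,1],[-1,34,40.4,0,0,0,1],[-1,34,40.4,0,0,0,1],[-1,34,40.4,0,0,0,1],[-1,34,40.4,0,0,0,1],[-1,34,40.4,0,0,0,1]]]'
python3 -m handwheel '[[[-1,0,0,8,0,0,0],[-1,0,0,15,0,0,0],[-1,0,0,15,0,0,0],[-1,0,0,15,0,0,0],[-1,0,0,15,0,0,0],[-1,0,0,15,0,0,0],[-1,0,0,15,0,0,0]]]'
python3 - <<'E'
from h import *
holes2(("side",));h=hole(.4735,.2628,1.2,0);print(h);to((*h,.022,46.2))
E
```

```text
time_s: 26.32
eef_pos: [0.4365, 0.2262, 0.2355]
eef_rot: [-0.001, 0.369, 0.929, -0.0]
wrist_force: [-0.4, -0.3, -0.6]
opening: 0.518
grasp_force: 61.2
time_s: 27.2
eef_pos: [0.4382, 0.2247, 0.0876]
eef_rot: [0.001, 0.371, 0.929, 0.001]
wrist_force: [-0.7, -0.1, -0.3]
opening: 0.51
grasp_force: 61.1
side 0.4731 0.2644 0.1538 0.1604 1.18 n 937 corr 0.4733 0.2618 ext 0.184 0.343
(np.float64(0.4372829842471149), np.float64(0.22503324517574647))
t 27.25 at [0.4379 0.2247 0.0873] open 0.516 grip 61.1 F [ 0.  -0.7  0.5]
[ 0.08 -0.03  6.53] [0.1 0.1 0.3]
```

```bash
python3 -m handwheel '[[[-1,0,0,3,0,0,0],[-1,0,0,5,0,0,0],[-1,0,0,6.3,0,0,0],[-1,0,0,6.3,0,0,0],[-1,0,0,6.3,0,0,0],[-1,0,0,6.3,0,0,0]]]'
python3 - <<'E'
from h import *
h=hole(.4735,.2628,1.2,0);to((*h,.022,46.2))
E
python3 -m handwheel '[[[0.4,0,0,0,0,0,0],[0.4,0,0,0,0,0,0],[0.4,0,0,0,0,0,0],[0.6,0,0,-4,0,0,0],[1,0,0,-10,0,0,0],[1,0,0,-16,0,0,0],[1,0,0,-21.4,0,0,0],[1,0,0,-21.4,0,0,0]]]'
python3 - <<'E'
from h import *
to((.507,.0425,.236,2))
E
```

```text
time_s: 28.0
eef_pos: [0.4407, 0.2259, 0.0258]
eef_rot: [0.003, 0.37, 0.929, 0.002]
wrist_force: [2.3, 3.4, 8.6]
opening: 0.512
grasp_force: 69.2
t 28.0 at [0.4407 0.2259 0.0258] open 0.512 grip 69.2 F [2.3 3.4 8.6]
[ 0.19 -0.3   0.38] [0.4 0.2 0.3]
time_s: 29.0
eef_pos: [0.44, 0.2252, 0.2423]
eef_rot: [0.004, 0.371, 0.929, 0.003]
wrist_force: [-0.5, 0.4, -0.5]
opening: 1.001
grasp_force: 0.0
t 29.0 at [0.44   0.2252 0.2423] open 1.001 grip 0.0 F [-0.5  0.4 -0.5]
[-17.43  -8.65   0.65] [ 0.6  0.1 44.5]
```

```bash
python3 -m handwheel '[[[1,-17.4,-8.6,0.5,0.5,0,44.5],[1,-17.4,-8.6,0.5,0.5,0,44.5],[1,-17.4,-8.6,0.5,0.5,0,44.5],[1,-17.4,-8.6,0.5,0.5,0,44.5],[1,-17.4,-8.6,0.5,0.5,0,44.5],[1,-17.4,-8.6,0.5,0.5,0,44.5],[1,-17.4,-8.6,0.5,0.5,0,44.5],[1,-17.4,-8.6,0.5,0.5,0,44.5]]]'
python3 - <<'E'
from h import *
caps(); holes2()
to((.507,.0425,.08,2))
a,b=[camera(n)["frame"] for n in("top","side")]
cv2.imwrite("pics/c4.png",np.hstack([cv2.resize(a[240:340,150:290],(560,400))[:, :400],cv2.resize(b[170:270,180:280],(400,400))]))
E
```

```text
time_s: 30.0
eef_pos: [0.5041, 0.0431, 0.2323]
eef_rot: [-0.002, 0.694, 0.72, -0.004]
wrist_force: [-0.0, -0.6, 0.1]
opening: 1.0
grasp_force: 0.0
cap red [0.5085, 0.2982, 0.0236] [0.5088 0.2968 0.052 ]
cap blue [0.4341, 0.2955, 0.0231] [0.4344 0.2952 0.0522]
cap green [0.5095, 0.2255, 0.0224] [0.5112 0.2286 0.0516]
cap yellow [0.437, 0.2316, 0.0217] [0.4392 0.2369 0.0555]
top 0.4735 0.2756 0.1518 0.1278 1.41 n 1165 corr 0.4735 0.2756 ext 0.214 0.34
side 0.4738 0.2643 0.1541 0.1578 1.18 n 925 corr 0.474 0.2617 ext 0.185 0.342
t 30.15 at [0.5042 0.0427 0.2324] open 1.0 grip 0.0 F [ 0.4 -0.6 -0.3]
[ 0.02  0.39 15.24] [-0.4  0.2  0.1]
```

View pics/c4.png

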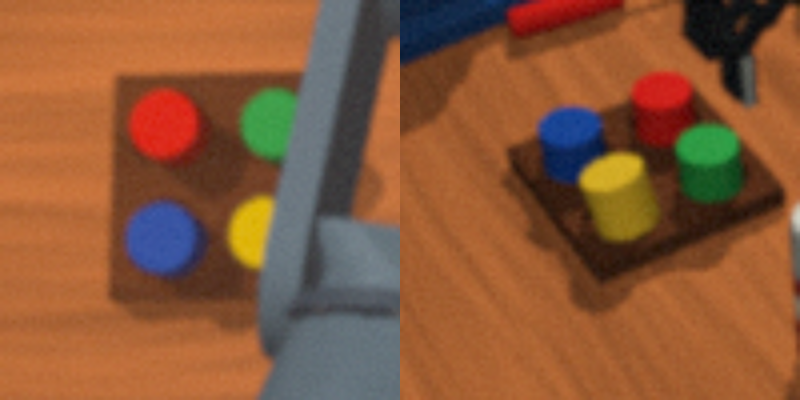

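The yellow cap (right crop (620,195)) stands tilted, not seated; the other three are fine. I'll measure its tilt and mend it first.

```bash
python3 -m handwheel '[[[1,-12,-4,0,0,0,0],[1,-16,-6,0,0,0,0],[1,-16,-6,0,0,0,0],[1,-16,-6,0,0,0,0],[1,-16,-6,0,0,0,0]]]'
python3 - <<'E'
from h import *
to(); holes2()
for n in("top","side"):
    c=camera(n); W=cloud(c); m=mask(c,"yellow",100,50)&(np.hypot(W[...,0]-.437,W[...,1]-.226)<.045)&(W[...,2]>.02)
    P=W[m]
    # top face: points with high brightness
    v=c["frame"][m].max(1); print(n,len(P),P.min(0).round(4),P.max(0).round(4))
    Q=P[P[:,2]>np.percentile(P[:,2],97)-.016]
    for _ in range(4):
        A=np.c_[Q[:,:2]-[.437,.226],np.ones(len(Q))]; s=np.linalg.lstsq(A,Q[:,2],rcond=None)[0]; r=Q[:,2]-A@s; Q=Q[np.abs(r)<max(.0025,1.5*r.std())]
    print("plane",s.round(4),"n",len(Q),circ(Q),Q.mean(0).round(4),r.std().round(4))
E
```

```text
time_s: 30.88
eef_pos: [0.4499, -0.1194, 0.2333]
eef_rot: [-0.002, 0.695, 0.719, -0.004]
wrist_force: [0.6, 0.9, 0.6]
opening: 1.003
grasp_force: 0.0
t 30.88 at [ 0.4499 -0.1194  0.2333] open 1.003 grip 0.0 F [0.6 0.9 0.6]
top 0.474 0.2633 0.153 0.1534 1.1 n 1644 corr 0.474 0.2633 ext 0.186 0.341
side 0.4569 0.2644 0.1201 0.16 1.41 n 744 corr 0.4571 0.2618 ext 0.184 0.345
top 275 [0.4158 0.2022 0.0215] [0.4621 0.2525 0.0672]
plane [ 0.0525 -0.2254  0.0566] n 144 [0.4369, 0.2297, 0.023] [0.436  0.2296 0.0558] 0.0015
side 285 [0.4148 0.1996 0.0201] [0.46   0.2531 0.0621]
plane [ 0.0772 -0.1416  0.0565] n 101 [0.4359, 0.2298, 0.0233] [0.4357 0.2306 0.056 ] 0.0016
```

```bash
python3 - <<'E'
from h import *
to((.437,.2258,.15,91))
E
```

```text
t 31.07 at [ 0.4502 -0.1185  0.2332] open 0.998 grip 0.0 F [ 0.6  0.2 -0.3]
[3.448e+01 1.000e-02 8.220e+00] [ -0.5  -0.2 -88.9]
```

```bash
python3 -m handwheel '[[[1,34.5,0,0,-0.5,-0.2,-89],[1,34.5,0,0,-0.5,-0.2,-89],[1,34.5,0,0,-0.5,-0.2,-89],[1,34.5,0,0,-0.5,-0.2,-89],[0.5,34.5,0,0,-0.5,-0.2,-89],[0.5,34.5,0,0,-0.5,-0.2,-89],[0.5,34.5,0,0,-0.5,-0.2,-89],[0.5,34.5,0,0,-0.5,-0.2,-89],[0.5,34.5,0,0,-0.5,-0.2,-89],[0.5,34.5,0,8,-0.5,-0.2,-89]]]'
python3 -m handwheel '[[[0.5,0,0,0,0,0,0],[0.5,0,0,0,0,0,0],[0.5,0,0,0,0,0,0],[0.5,0,0,0,0,0,0]]]'
python3 - <<'E'
from h import *
to((.437,.2258,.028,91))
E
```

```text
time_s: 32.33
eef_pos: [0.4414, 0.2271, 0.1737]
eef_rot: [0.006, -0.01, 1.0, 0.001]
wrist_force: [1.6, -0.8, -1.5]
opening: 0.749
grasp_force: 0.0
time_s: 32.83
eef_pos: [0.4384, 0.2253, 0.1714]
eef_rot: [0.001, -0.009, 1.0, 0.0]
wrist_force: [-0.2, -0.2, -0.7]
opening: 0.75
grasp_force: 0.0
t 32.83 at [0.4384 0.2253 0.1714] open 0.75 grip 0.0 F [-0.2 -0.2 -0.7]
[ 0.18  0.05 14.34] [ 0.   0.2 -0. ]
```

```bash
python3 -m handwheel '[[[0.35,0.1,0.1,5,0,0,0],[0.35,0.1,0.1,9,0,0,0],[0.35,0.1,0.1,9,0,0,0],[0.35,0.1,0.1,9,0,0,0],[0.35,0.1,0.1,9,0,0,0]]]'
python3 - <<'E'
from h import *
to((.437,.2265,.028,91))
E
```

```text
time_s: 33.45
eef_pos: [0.4381, 0.2264, 0.0819]
eef_rot: [0.002, -0.009, 1.0, 0.0]
wrist_force: [0.1, 0.6, 0.1]
opening: 0.673
grasp_force: 0.0
t 33.45 at [0.4381 0.2264 0.0819] open 0.673 grip 0.0 F [0.1 0.6 0.1]
[0.13 0.01 5.39] [ 0.1  0.2 -0. ]
```

```bash
python3 -m handwheel '[[[0.35,0.1,0,2.5,0,0,0],[0.35,0.1,0,5.2,0,0,0],[0.35,0.1,0,5.2,0,0,0],[0.35,0.1,0,5.2,0,0,0]]]'
python3 -m handwheel '[[[0,0,0,0,0,0,0],[-1,0,0,0,0,0,0],[-1,0,0,0,0,0,0],[-1,0,0,0,0,0,0],[-1,0,0,0,0,0,0]]]'
python3 - <<'E'
from h import *
to((.437,.2258,.022,91)); holes2(("side",))
c=camera("side"); cv2.imwrite("pics/s5.png",cv2.resize(c["frame"][160:280,180:300],None,fx=4,fy=4))
E
```

```text
time_s: 33.95
eef_pos: [0.4365, 0.2262, 0.0292]
eef_rot: [0.001, -0.009, 1.0, 0.0]
wrist_force: [1.2, -0.2, 0.2]
opening: 0.675
grasp_force: 0.0
time_s: 34.58
eef_pos: [0.437, 0.227, 0.0301]
eef_rot: [0.002, -0.009, 1.0, 0.001]
wrist_force: [-3.4, 3.2, 9.6]
opening: 0.545
grasp_force: 57.9
t 34.58 at [0.437  0.227  0.0301] open 0.545 grip 57.9 F [-3.4  3.2  9.6]
[ 0.01 -0.12  0.81] [0.1 0.2 0. ]
side 0.4747 0.2651 0.1561 0.1599 1.54 n 749 corr 0.4749 0.2625 ext 0.183 0.343
```

View pics/s5.png

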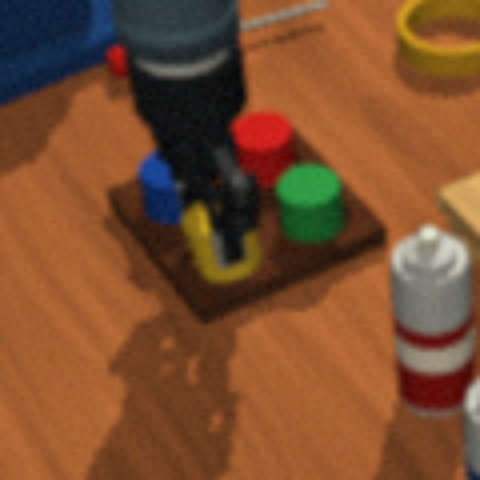

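The cap is gripped at crop (222,240) but still a bit tilted; lift it free so the pads square it.

```bash
python3 -m handwheel '[[[-1,0,0,-1.5,0,0,0],[-1,0,0,-5,0,0,0],[-1,0,0,-5,0,0,0],[-1,0,0,-5,0,0,0],[-1,0,0,-5,0,0,0]]]'
python3 - <<'E'
from h import *
holes2(("side",)); to((.437,.2258,.022,91)); W=None
for n in("side","top"):
    c=camera(n); W=cloud(c); m=mask(c,"yellow",100,50)&(np.hypot(W[...,0]-.437,W[...,1]-.226)<.045)&(W[...,2]>.02); P=W[m]
    if len(P)>10: print(n,len(P),P.min(0).round(4),P.max(0).round(4))
    cv2.imwrite("pics/s6.png",cv2.resize(c["frame"][160:280,180:300],None,fx=4,fy=4)) if n=="side" else 0
E
```

```text
time_s: 35.3
eef_pos: [0.4347, 0.2257, 0.0771]
eef_rot: [-0.001, -0.009, 1.0, -0.0]
wrist_force: [0.8, 0.3, 0.2]
opening: 0.54
grasp_force: 58.6
side 0.4744 0.2627 0.1547 0.1557 1.75 n 837 corr 0.4746 0.2601 ext 0.183 0.338
t 35.35 at [0.4346 0.2257 0.0769] open 0.546 grip 58.6 F [-0.1  0.3 -1.1]
[-0.25  0.01  5.49] [-0.  -0.1 -0. ]
side 161 [0.4133 0.1887 0.0627] [0.4594 0.2525 0.1429]
```

View pics/s6.png

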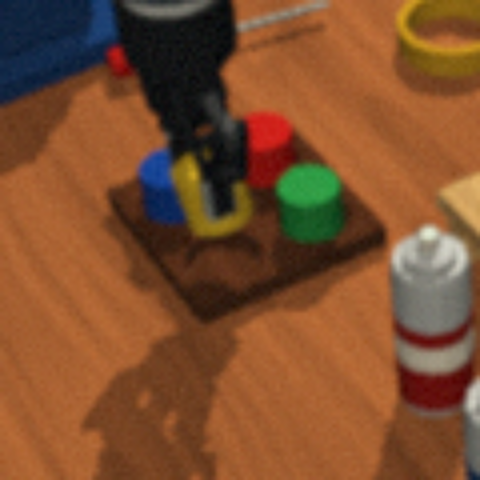

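Still tilted in the grip. I'll set it down on the free bench at (0.40, 0.09), where it will settle flat, then take it up again squarely.

```bash
python3 -m handwheel '[[[-1,0,0,-3,0,0,0],[-1,3.7,-6,-3,0,0,0],[-1,3.7,-12,-3,0,0,0],[-1,3.7,-13.6,-3,0,0,0],[-1,3.7,-13.6,0,0,0,0],[-1,3.7,-13.6,2.5,0,0,0],[-1,3.7,-13.6,2.5,0,0,0],[-1,3.7,-13.6,2.5,0,0,0]]]'
python3 - <<'E'
from h import *
to((.4,.09,.026,91))
E
```

```text
time_s: 36.45
eef_pos: [0.4011, 0.0893, 0.0532]
eef_rot: [0.0, -0.009, 1.0, 0.0]
wrist_force: [0.2, 0.2, -0.0]
opening: 0.545
grasp_force: 58.8
t 36.45 at [0.4011 0.0893 0.0532] open 0.545 grip 58.8 F [ 0.2  0.2 -0. ]
[0.11 0.07 2.72] [0. 0. 0.]
```

```bash
python3 -m handwheel '[[[-1,0,0,1.5,0,0,0],[-1,0,0,2.7,0,0,0],[-1,0,0,2.7,0,0,0],[0,0,0,2.7,0,0,0],[0.4,0,0,2.7,0,0,0],[1,0,0,2.7,0,0,0],[1,0,0,2.7,0,0,0],[1,0,0,-4,0,0,0],[1,0,0,-10,0,0,0]]]'
python3 -m handwheel '[[[1,0,-10,-6,0,0,0],[1,0,-16,-6,0,0,0],[1,0,-16,-6,0,0,0],[1,0,-16,-6,0,0,0],[1,0,-16,-6,0,0,0]]]'
python3 - <<'E'
from h import *
to(); holes2()
for n in("top","side"):
    c=camera(n); W=cloud(c); m=mask(c,"yellow",100,50)&(np.hypot(W[...,0]-.4,W[...,1]-.09)<.06); P=W[m]; print(n,len(P))
    if len(P)>10: Q=P[P[:,2]>.036]; print(n,len(P),circ(Q),np.median(Q,0).round(4),Q.max(0).round(4))
E
```

```text
time_s: 37.58
eef_pos: [0.3997, 0.0893, 0.1513]
eef_rot: [-0.002, -0.009, 1.0, 0.0]
wrist_force: [1.7, -0.3, -1.5]
opening: 1.003
grasp_force: 0.0
time_s: 38.2
eef_pos: [0.4031, -0.0703, 0.2102]
eef_rot: [-0.0, -0.008, 1.0, 0.0]
wrist_force: [0.8, 0.8, -0.9]
opening: 1.003
grasp_force: 0.0
t 38.2 at [ 0.4031 -0.0703  0.2102] open 1.003 grip 0.0 F [ 0.8  0.8 -0.9]
top 0.4738 0.2621 0.1522 0.153 1.85 n 1740 corr 0.4738 0.2621 ext 0.185 0.34
side 0.4484 0.2627 0.1042 0.1603 0.79 n 812 corr 0.4486 0.2601 ext 0.182 0.343
top 238
top 238 [0.4054, 0.0812, 0.0229] [0.4062 0.0818 0.044 ] [0.4271 0.1033 0.0518]
side 319
side 319 [0.4062, 0.0819, 0.0248] [0.4045 0.0794 0.0438] [0.427  0.1063 0.0486]
```

```bash
python3 - <<'E'
from h import *
to((.407,.084,.15,46.5),(.407,.084,.015,46.5))
E
```

```text
t 38.4 at [ 0.4032 -0.0694  0.2101] open 1.001 grip 0.0 F [ 0.2 -0.   0.3]
[-0.68 15.33  6.02] [ 0.  -0.1 44.6]
[-0.7  15.32 19.52] [ 0.  -0.1 44.6]
```

```bash
python3 -m handwheel '[[[1,-0.6,15.3,0,0,0,44.5],[1,-0.6,15.3,0,0,0,44.5],[1,-0.6,15.3,0,0,0,44.5],[1,-0.6,15.3,0,0,0,44.5],[1,-0.6,15.3,5,0,0,44.5],[1,-0.6,15.3,10,0,0,44.5],[1,-0.6,15.3,10,0,0,44.5],[1,-0.6,15.3,10,0,0,44.5],[1,-0.6,15.3,10,0,0,44.5]]]'
python3 - <<'E'
from h import *
to((.407,.084,.015,46.5))
E
```

```text
time_s: 39.52
eef_pos: [0.4086, 0.0824, 0.1128]
eef_rot: [0.002, 0.37, 0.929, 0.001]
wrist_force: [0.8, -0.0, 0.2]
opening: 1.003
grasp_force: 0.0
t 39.52 at [0.4086 0.0824 0.1128] open 1.003 grip 0.0 F [ 0.8 -0.   0.2]
[ 0.26 -0.02  9.78] [0.1 0.2 0. ]
```

```bash
python3 -m handwheel '[[[1,0.1,0,5,0,0,0],[1,0.1,0,9.6,0,0,0],[1,0.1,0,9.6,0,0,0],[1,0.1,0,9.6,0,0,0],[-1,0.1,0,9.6,0,0,0],[-1,0.1,0,9.6,0,0,0],[-1,0.1,0,9.6,0,0,0],[-1,0.1,0,9.6,0,0,0],[-1,0.1,0,9.6,0,0,0]]]'
python3 - <<'E'
from h import *
to()
E
python3 -m handwheel '[[[-1,0,0,-5,0,0,0],[-1,0,0,-10,0,0,0],[-1,0,0,-15,0,0,0],[-1,0,0,-15,0,0,0],[-1,0,0,-15,0,0,0],[-1,0,0,-15,0,0,0]]]'
python3 - <<'E'
from h import *
h=np.add(hole(.4738,.2622,1.6,0),(.002,.0035)); print(h); holes2(); to((*h,.1,46.5))
E
```

```text
time_s: 40.65
eef_pos: [0.4074, 0.083, 0.0164]
eef_rot: [0.001, 0.371, 0.929, 0.0]
wrist_force: [-3.6, 0.6, 13.4]
opening: 0.515
grasp_force: 59.4
t 40.65 at [0.4074 0.083  0.0164] open 0.515 grip 59.4 F [-3.6  0.6 13.4]
time_s: 41.4
eef_pos: [0.4049, 0.0832, 0.1632]
eef_rot: [-0.001, 0.371, 0.929, -0.0]
wrist_force: [0.4, -0.4, -1.2]
opening: 0.514
grasp_force: 61.3
[0.43984753 0.22768133]
top 0.4737 0.2631 0.1529 0.151 1.41 n 1211 corr 0.4737 0.2631 ext 0.189 0.34
side 0.4736 0.2638 0.154 0.1574 1.63 n 626 corr 0.4738 0.2612 ext 0.184 0.341
t 41.5 at [0.4051 0.0831 0.1633] open 0.515 grip 61.3 F [-0.6  0.3 -0.7]
[ 7.42 12.89  6.33] [-0.1 -0.1 -0. ]
```

```bash
python3 -m handwheel '[[[-1,7.4,12.9,0,0,0,0],[-1,7.4,12.9,0,0,0,0],[-1,7.4,12.9,0,0,0,0],[-1,7.4,12.9,3,0,0,0],[-1,7.4,12.9,7.5,0,0,0],[-1,7.4,12.9,7.5,0,0,0],[-1,7.4,12.9,7.5,0,0,0],[-1,7.4,12.9,7.5,0,0,0],[-1,7.4,12.9,7.5,0,0,0],[-1,7.4,12.9,7.5,0,0,0]]]'
python3 - <<'E'
from h import *
to((.4398,.2277,.0245,46.5))
E
```

```text
time_s: 42.75
eef_pos: [0.4418, 0.2277, 0.0905]
eef_rot: [0.001, 0.371, 0.929, 0.0]
wrist_force: [0.1, 0.4, -0.6]
opening: 0.515
grasp_force: 61.4
t 42.75 at [0.4418 0.2277 0.0905] open 0.515 grip 61.4 F [ 0.1  0.4 -0.6]
[ 0.15 -0.14  6.6 ] [ 0.1  0.  -0. ]
```

```bash
python3 -m handwheel '[[[-1,0.1,-0.1,3,0,0,0],[-1,0.1,-0.1,5,0,0,0],[-1,0.1,-0.1,5.9,0,0,0],[-1,0.1,-0.1,6.4,0,0,0],[-1,0.1,-0.1,6.4,0,0,0],[-1,0.1,-0.1,6.4,0,0,0]]]'
python3 - <<'E'
from h import *
to((.4398,.2277,.0245,46.5))
E
```

```text
time_s: 43.5
eef_pos: [0.4405, 0.2277, 0.0264]
eef_rot: [0.001, 0.371, 0.929, 0.0]
wrist_force: [0.2, 0.4, -0.4]
opening: 0.517
grasp_force: 61.4
t 43.5 at [0.4405 0.2277 0.0264] open 0.517 grip 61.4 F [ 0.2  0.4 -0.4]
[ 0.05 -0.05  0.19] [ 0.1  0.  -0. ]
```

```bash
python3 -m handwheel '[[[0.4,0,0,0,0,0,0],[0.4,0,0,0,0,0,0],[0.4,0,0,0,0,0,0],[0.6,0,0,-4,0,0,0],[1,0,0,-10,0,0,0],[1,0,0,-16,0,0,0],[1,0,0,-21,0,0,0],[1,0,0,-21,0,0,0]]]'
python3 -m handwheel '[[[1,-17.4,-8.6,0,0,0,44.5],[1,-17.4,-8.6,0,0,0,44.5],[1,-17.4,-8.6,0,0,0,44.5],[1,-17.4,-8.6,0,0,0,44.5],[1,-17.4,-8.6,0,0,0,44.5],[1,-17.4,-8.6,0,0,0,44.5],[1,-17.4,-8.6,0,0,0,44.5],[1,-17.4,-8.6,0,0,0,44.5]]]'
python3 - <<'E'
from h import *
caps(); to((.509,.045,.08,2))
c=camera("side"); cv2.imwrite("pics/s7.png",cv2.resize(c["frame"][160:400,170:410],None,fx=2.5,fy=2.5))
W=cloud(c)
h=cv2.cvtColor(c["frame"],cv2.COLOR_BGR2HSV)
for k,(x,y) in dict(red=(.507,.042),blue=(.4845,-.0873),green=(.43,-.206),yellow=(.4155,-.3025)).items():
    m=(np.hypot(W[...,0]-x,W[...,1]-y)<.04)&(W[...,2]>.12)&(W[...,2]<.128); print(k,m.sum(),circ(W[m]))
E
```

```text
time_s: 44.5
eef_pos: [0.4426, 0.2283, 0.2407]
eef_rot: [0.004, 0.371, 0.929, 0.003]
wrist_force: [-0.5, 0.8, -0.7]
opening: 1.002
grasp_force: 0.0
time_s: 45.5
eef_pos: [0.5066, 0.0462, 0.2356]
eef_rot: [-0.0, 0.694, 0.72, 0.0]
wrist_force: [0.6, -0.2, -0.5]
opening: 0.999
grasp_force: 0.0
cap red [0.5078, 0.2972, 0.0235] [0.5084 0.2969 0.0523]
cap blue [0.4339, 0.2942, 0.023] [0.4345 0.2933 0.0523]
cap green [0.5105, 0.2248, 0.022] [0.5117 0.2301 0.0521]
cap yellow [0.4387, 0.2322, 0.0202] [0.4396 0.2369 0.0527]
t 45.55 at [0.5067 0.046  0.2357] open 1.001 grip 0.0 F [-0.2 -0.3  0.2]
[-0.11  0.22 15.57] [ 0.  -0.   0.1]
red 103 [0.5086, 0.0431, 0.0252]
blue 127 [0.4849, -0.0882, 0.0254]
green 155 [0.4289, -0.2061, 0.025]
yellow 198 [0.415, -0.3041, 0.0249]
```

View pics/s7.png

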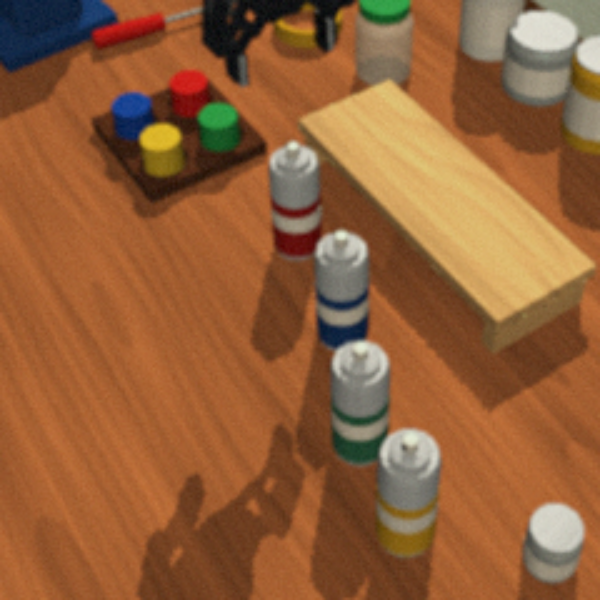

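All four caps sit upright in their recesses (crop (190,93), (132,116), (219,127), (162,150)), and the four open cans stand in front of the shelf. Now the cans, starting with red.

```bash
python3 -m handwheel '[[[1,0,0.2,5,0,0,0],[1,0,0.2,10,0,0,0],[1,0,0.2,13,0,0,0],[1,0,0.2,15.5,0,0,0],[1,0,0.2,15.5,0,0,0],[1,0,0.2,15.5,0,0,0],[-1,0,0.2,15.5,0,0,0],[-1,0,0.2,15.5,0,0,0],[-1,0,0.2,15.5,0,0,0],[-1,0,0.2,15.5,0,0,0]]]'
python3 - <<'E'
from h import *
to()
E
python3 -m handwheel '[[[-1,0,0,0,0,0,0],[-1,0,0,-4,0,0,0],[-1,0,0,-9,0,0,0],[-1,0,0,-14,0,0,0],[-1,0,0,-14,0,0,0],[-1,0,0,-14,0,0,0],[-1,0,0,-14,0,0,0]]]'
python3 - <<'E'
from h import *
to((.6493,.0804,.22,2.1),(.6493,.0804,.142,2.1)); holes2(("side",)); caps()
E
```

```text
time_s: 46.85
eef_pos: [0.51, 0.0453, 0.082]
eef_rot: [0.001, 0.695, 0.719, 0.001]
wrist_force: [-0.7, 0.0, 6.2]
opening: 0.598
grasp_force: 61.7
t 46.85 at [0.51   0.0453 0.082 ] open 0.598 grip 61.7 F [-0.7  0.   6.2]
time_s: 47.72
eef_pos: [0.5076, 0.0456, 0.2187]
eef_rot: [-0.002, 0.695, 0.719, -0.001]
wrist_force: [0.2, 0.0, -1.3]
opening: 0.594
grasp_force: 63.2
t 47.73 at [0.5076 0.0456 0.2187] open 0.594 grip 63.2 F [ 0.2  0.  -1.3]
[ 2.98 14.29 -0.18] [-0.2 -0.  -0.1]
[ 2.98 14.31  7.62] [-0.2 -0.  -0.1]
side 0.4736 0.2645 0.1548 0.1576 2.1 n 894 corr 0.4738 0.2619 ext 0.183 0.343
cap red [0.5086, 0.2969, 0.0234] [0.5082 0.2966 0.0524]
cap blue [0.4348, 0.294, 0.0225] [0.4345 0.2937 0.0522]
cap green [0.5095, 0.2239, 0.0225] [0.5112 0.2282 0.0517]
cap yellow [0.4388, 0.2299, 0.0204] [0.4399 0.2354 0.0525]
```

```bash
python3 -m handwheel '[[[-1,3,5,0,0,0,0],[-1,3,10,0,0,0,0],[-1,3,14.3,0,0,0,0],[-1,3,14.3,0,0,0,0],[-1,3,14.3,3,0,0,0],[-1,3,14.3,5,0,0,0],[-1,3,14.3,5,0,0,0],[-1,3,14.3,5,0,0,0],[-1,3,14.3,5,0,0,0]]]'
python3 - <<'E'
from h import *
to((.6493,.0804,.143,2.1))
E
```

```text
time_s: 48.95
eef_pos: [0.6515, 0.0803, 0.1723]
eef_rot: [0.001, 0.695, 0.719, 0.001]
wrist_force: [0.1, 0.0, -1.8]
opening: 0.591
grasp_force: 63.6
t 48.95 at [0.6515 0.0803 0.1723] open 0.591 grip 63.6 F [ 0.1  0.  -1.8]
[ 0.01 -0.22  2.92] [ 0.1  0.  -0.1]
```

```bash
python3 -m handwheel '[[[-1,0,-0.1,1,0,0,0],[-1,0,-0.1,2,0,0,0],[-1,0,-0.1,2.7,0,0,0],[-1,0,-0.1,2.7,0,0,0],[-1,0,-0.1,2.7,0,0,0]]]'
python3 - <<'E'
from h import *
to((.6493,.0804,.143,2.1))
E
```

```text
time_s: 49.58
eef_pos: [0.6496, 0.0804, 0.1434]
eef_rot: [-0.0, 0.695, 0.719, -0.0]
wrist_force: [-0.0, 0.4, -1.8]
opening: 0.592
grasp_force: 63.7
t 49.58 at [0.6496 0.0804 0.1434] open 0.592 grip 63.7 F [-0.   0.4 -1.8]
[ 0.   -0.03  0.04] [-0.  -0.  -0.1]
```

```bash
python3 -m handwheel '[[[-1,0,0,0.1,0,0,0],[-1,0,0,0.1,0,0,0],[0.4,0,0,0.1,0,0,0],[0.8,0,0,0.1,0,0,0],[0.8,0,0,0.1,0,0,0],[1,0,0,-4,0,0,0],[1,0,0,-10,0,0,0],[1,0,0,-12,0,0,0]]]'
python3 -m handwheel '[[[1,-15.9,-16.9,0,0,0,0],[1,-15.9,-16.9,0,0,0,0],[1,-15.9,-16.9,0,0,0,0],[1,-15.9,-16.9,0,0,0,0],[1,-15.9,-16.9,5,0,0,0],[1,-15.9,-16.9,10,0,0,0],[1,-15.9,-16.9,10,0,0,0],[1,-15.9,-16.9,10,0,0,0]]]'
python3 - <<'E'
from h import *
to((.4865,-.0847,.08,2.1))
c=camera("side"); W=cloud(c); m=(np.abs(W[...,2]-.184)<.004)&(np.abs(W[...,0]-.65)<.08)&(np.abs(W[...,1])<.2); print(m.sum(),circ(W[m]) if m.sum()>5 else 0)
E
```

```text
time_s: 50.58
eef_pos: [0.6517, 0.0803, 0.269]
eef_rot: [0.003, 0.695, 0.719, 0.003]
wrist_force: [-0.0, -0.3, 0.8]
opening: 1.001
grasp_force: 0.0
time_s: 51.58
eef_pos: [0.4872, -0.0847, 0.1651]
eef_rot: [0.001, 0.695, 0.719, 0.0]
wrist_force: [0.7, -0.2, 0.1]
opening: 1.001
grasp_force: 0.0
t 51.58 at [ 0.4872 -0.0847  0.1651] open 1.001 grip 0.0 F [ 0.7 -0.2  0.1]
[ 0.01 -0.08  8.51] [ 0.1  0.  -0.1]
61 [0.6531, 0.073, 0.0246]
```

```bash
python3 -m handwheel '[[[1,0,0,4,0,0,0],[1,0,0,7,0,0,0],[1,0,0,8.5,0,0,0],[1,0,0,8.5,0,0,0],[-1,0,0,8.5,0,0,0],[-1,0,0,8.5,0,0,0],[-1,0,0,8.5,0,0,0],[-1,0,0,8.5,0,0,0]]]'
python3 - <<'E'
from h import *
to()
E
python3 -m handwheel '[[[-1,0,0,0,0,0,0],[-1,0,0,-4,0,0,0],[-1,0,0,-9,0,0,0],[-1,0,0,-14,0,0,0],[-1,0,0,-14,0,0,0],[-1,0,0,-14,0,0,0],[-1,0,0,-14,0,0,0]]]'
python3 - <<'E'
from h import *
to((.6516,.0185,.22,2.1),(.6516,.0185,.142,2.1))
c=camera("top"); W=cloud(c)
m=(np.abs(W[...,2]-.184)<.005)&(np.abs(W[...,0]-.65)<.06)&(np.abs(W[...,1]-.08)<.05); print(m.sum(),circ(W[m]) if m.sum()>5 else 0)
cv2.imwrite("pics/t8.png",cv2.resize(c["frame"][160:340,150:450],None,fx=2.5,fy=2.5))
E
```

```text
time_s: 52.62
eef_pos: [0.4876, -0.0849, 0.0803]
eef_rot: [0.001, 0.695, 0.719, 0.001]
wrist_force: [-0.7, 0.8, 6.6]
opening: 0.595
grasp_force: 62.1
t 52.62 at [ 0.4876 -0.0849  0.0803] open 0.595 grip 62.1 F [-0.7  0.8  6.6]
time_s: 53.5
eef_pos: [0.4852, -0.0839, 0.2168]
eef_rot: [-0.002, 0.695, 0.719, -0.001]
wrist_force: [0.1, 0.3, -2.6]
opening: 0.597
grasp_force: 63.2
t 53.5 at [ 0.4852 -0.0839  0.2168] open 0.597 grip 63.2 F [ 0.1  0.3 -2.6]
[ 9.66 16.99 -0.35] [-0.2 -0.1 -0.1]
[ 9.65 17.01  7.45] [-0.2 -0.1 -0.1]
156 [0.6484, 0.0776, 0.0255]
```

View pics/t8.png

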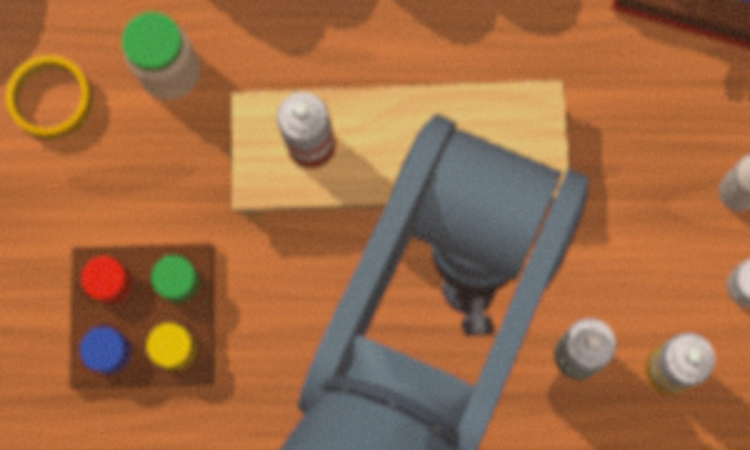

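Red stands on the plank at crop (305,128), on the middle line within 1 mm. Place blue beside it.

```bash
python3 -m handwheel '[[[-1,3,5,0,0,0,0],[-1,6,10,0,0,0,0],[-1,9,15,0,0,0,0],[-1,9.6,17,0,0,0,0],[-1,9.6,17,3,0,0,0],[-1,9.6,17,5,0,0,0],[-1,9.6,17,5,0,0,0],[-1,9.6,17,5,0,0,0],[-1,9.6,17,5,0,0,0]]]'
python3 - <<'E'
from h import *
to((.6516,.0185,.141,2.1))
E
```

```text
time_s: 54.68
eef_pos: [0.6536, 0.0171, 0.1702]
eef_rot: [0.001, 0.695, 0.719, 0.001]
wrist_force: [0.4, -0.3, -2.2]
opening: 0.593
grasp_force: 63.5
t 54.67 at [0.6536 0.0171 0.1702] open 0.593 grip 63.5 F [ 0.4 -0.3 -2.2]
[ 0.15 -0.2   2.92] [ 0.1  0.  -0.1]
```

```bash
python3 -m handwheel '[[[-1,0.1,-0.1,1,0,0,0],[-1,0.1,-0.1,2,0,0,0],[-1,0.1,-0.1,2.7,0,0,0],[-1,0.1,-0.1,2.8,0,0,0],[-1,0.1,-0.1,2.8,0,0,0],[-1,0.1,-0.1,2.8,0,0,0]]]'
python3 -m handwheel '[[[0.4,0,0,0,0,0,0],[0.8,0,0,0,0,0,0],[0.8,0,0,0,0,0,0],[1,0,0,-4,0,0,0],[1,0,0,-10,0,0,0],[1,0,0,-12,0,0,0]]]'
python3 -m handwheel '[[[1,-21.3,-22.8,0,0,0,0],[1,-21.3,-22.8,0,0,0,0],[1,-21.3,-22.8,0,0,0,0],[1,-21.3,-22.8,0,0,0,0],[1,-21.3,-22.8,0,0,0,0],[1,-21.3,-22.8,5,0,0,0],[1,-21.3,-22.8,10,0,0,0],[1,-21.3,-22.8,10,0,0,0],[1,-21.3,-22.8,10,0,0,0]]]'
python3 - <<'E'
from h import *
to((.432,-.203,.08,2.1))
E
```

```text
time_s: 55.42
eef_pos: [0.6518, 0.0184, 0.1404]
eef_rot: [-0.0, 0.695, 0.719, -0.0]
wrist_force: [0.3, -0.2, -1.9]
opening: 0.597
grasp_force: 63.5
time_s: 56.18
eef_pos: [0.6539, 0.0182, 0.2659]
eef_rot: [0.003, 0.695, 0.719, 0.002]
wrist_force: [0.4, 0.8, -0.1]
opening: 1.002
grasp_force: 0.0
time_s: 57.3
eef_pos: [0.4322, -0.2028, 0.1621]
eef_rot: [0.001, 0.695, 0.719, 0.0]
wrist_force: [-0.9, 0.6, 0.5]
opening: 1.002
grasp_force: 0.0
t 57.3 at [ 0.4322 -0.2028  0.1621] open 1.002 grip 0.0 F [-0.9  0.6  0.5]
[-0.01 -0.02  8.21] [ 0.1  0.  -0.1]
```

```bash
python3 -m handwheel '[[[1,0,0,4,0,0,0],[1,0,0,7,0,0,0],[1,0,0,8.2,0,0,0],[1,0,0,8.2,0,0,0],[-1,0,0,8.2,0,0,0],[-1,0,0,8.2,0,0,0],[-1,0,0,8.2,0,0,0],[-1,0,0,8.2,0,0,0]]]'
python3 -m handwheel '[[[-1,0,0,0,0,0,0],[-1,0,0,-4,0,0,0],[-1,0,0,-9,0,0,0],[-1,0,0,-14,0,0,0],[-1,0,0,-14,0,0,0],[-1,0,0,-14,0,0,0],[-1,0,0,-14,0,0,0]]]'
cat >> h.py <<'E'
def row():
    c=camera("top"); W=cloud(c)
    m=(np.abs(W[...,2]-.184)<.005)&(np.abs(W[...,0]-.65)<.06)&(np.abs(W[...,1])<.2)
    n,l,s,_=cv2.connectedComponentsWithStats(m.astype(np.uint8))
    for i in range(1,n):
        if s[i,4]>40: print("can",s[i,4],circ(W[l==i]))
E
python3 - <<'E'
from h import *
to((.6538,-.0435,.22,2.1),(.6538,-.0435,.142,2.1)); row(); caps()
E
```

```text
time_s: 58.3
eef_pos: [0.4325, -0.2032, 0.0803]
eef_rot: [0.001, 0.695, 0.719, 0.0]
wrist_force: [0.3, 0.5, 6.4]
opening: 0.592
grasp_force: 62.1
time_s: 59.18
eef_pos: [0.4304, -0.2016, 0.2169]
eef_rot: [-0.002, 0.695, 0.719, -0.0]
wrist_force: [0.7, -0.1, -1.4]
opening: 0.595
grasp_force: 63.4
t 59.17 at [ 0.4304 -0.2016  0.2169] open 0.595 grip 63.4 F [ 0.7 -0.1 -1.4]
[15.03 22.87 -0.34] [-0.2 -0.1 -0.1]
[15.01 22.89  7.46] [-0.2 -0.1 -0.1]
can 152 [0.6475, 0.0782, 0.0256]
can 150 [0.6481, 0.0158, 0.0248]
cap red [0.5263, 0.3091, 0.0239] [0.5256 0.3091 0.0522]
cap blue [0.453, 0.3055, 0.0232] [0.4519 0.3057 0.0519]
cap green [0.5275, 0.2351, 0.0226] [0.5277 0.2353 0.0523]
cap yellow [0.455, 0.2376, 0.0234] [0.4555 0.2364 0.0522]
```

The holder was knocked about 2 cm, but the caps are still seated at z = 52 mm. Continue with green.

```bash
python3 -m handwheel '[[[-1,3,5,0,0,0,0],[-1,6,10,0,0,0,0],[-1,10,15,0,0,0,0],[-1,13,20,0,0,0,0],[-1,15,22.8,0,0,0,0],[-1,15,22.8,3,0,0,0],[-1,15,22.8,5,0,0,0],[-1,15,22.8,5,0,0,0],[-1,15,22.8,5,0,0,0],[-1,15,22.8,5,0,0,0]]]'
python3 - <<'E'
from h import *
to((.6538,-.0435,.141,2.1))
E
```

```text
time_s: 60.52
eef_pos: [0.6547, -0.0451, 0.1702]
eef_rot: [0.001, 0.695, 0.719, 0.001]
wrist_force: [0.2, 0.2, -1.1]
opening: 0.595
grasp_force: 63.7
t 60.52 at [ 0.6547 -0.0451  0.1702] open 0.595 grip 63.7 F [ 0.2  0.2 -1.1]
[ 0.17 -0.09  2.92] [ 0.1  0.  -0.1]
```

```bash
python3 -m handwheel '[[[-1,0.1,0,1,0,0,0],[-1,0.1,0,2,0,0,0],[-1,0.1,0,2.7,0,0,0],[-1,0.1,0,2.8,0,0,0],[-1,0.1,0,2.8,0,0,0],[-1,0.1,0,2.8,0,0,0]]]'
python3 -m handwheel '[[[0.4,0,0,0,0,0,0],[0.8,0,0,0,0,0,0],[0.8,0,0,0,0,0,0],[1,0,0,-4,0,0,0],[1,0,0,-10,0,0,0],[1,0,0,-12,0,0,0]]]'
python3 -m handwheel '[[[1,-24.8,-24.6,0,0,0,0],[1,-24.8,-24.6,0,0,0,0],[1,-24.8,-24.6,0,0,0,0],[1,-24.8,-24.6,0,0,0,0],[1,-24.8,-24.6,0,0,0,0],[1,-24.8,-24.6,0,0,0,0],[1,-24.8,-24.6,5,0,0,0],[1,-24.8,-24.6,10,0,0,0],[1,-24.8,-24.6,10,0,0,0],[1,-24.8,-24.6,10,0,0,0]]]'
python3 - <<'E'
from h import *
to((.417,-.3005,.08,2.1))
E
```

```text
time_s: 61.28
eef_pos: [0.6539, -0.0436, 0.1404]
eef_rot: [-0.0, 0.695, 0.719, -0.0]
wrist_force: [-0.6, 0.9, -3.1]
opening: 0.596
grasp_force: 63.7
time_s: 62.02
eef_pos: [0.656, -0.044, 0.266]
eef_rot: [0.003, 0.695, 0.719, 0.002]
wrist_force: [0.3, -0.1, 0.1]
opening: 1.001
grasp_force: 0.0
time_s: 63.28
eef_pos: [0.4174, -0.3005, 0.1621]
eef_rot: [0.001, 0.695, 0.719, -0.0]
wrist_force: [0.8, 0.5, 0.7]
opening: 0.998
grasp_force: 0.0
t 63.27 at [ 0.4174 -0.3005  0.1621] open 0.998 grip 0.0 F [0.8 0.5 0.7]
[ 0.01 -0.05  8.21] [ 0.1  0.1 -0.1]
```

```bash
python3 -m handwheel '[[[1,0,0,4,0,0,0],[1,0,0,7,0,0,0],[1,0,0,8.2,0,0,0],[1,0,0,8.2,0,0,0],[-1,0,0,8.2,0,0,0],[-1,0,0,8.2,0,0,0],[-1,0,0,8.2,0,0,0],[-1,0,0,8.2,0,0,0]]]'
python3 -m handwheel '[[[-1,0,0,0,0,0,0],[-1,0,0,-4,0,0,0],[-1,0,0,-9,0,0,0],[-1,0,0,-14,0,0,0],[-1,0,0,-14,0,0,0],[-1,0,0,-14,0,0,0],[-1,0,0,-14,0,0,0]]]'
python3 - <<'E'
from h import *
to((.6561,-.1055,.22,2.1),(.6561,-.1055,.142,2.1)); row(); caps()
E
```

```text
time_s: 64.28
eef_pos: [0.4177, -0.3009, 0.0803]
eef_rot: [0.001, 0.695, 0.719, -0.0]
wrist_force: [-0.5, 1.1, 6.5]
opening: 0.593
grasp_force: 62.3
time_s: 65.15
eef_pos: [0.4159, -0.299, 0.2168]
eef_rot: [-0.002, 0.695, 0.719, 0.0]
wrist_force: [-0.4, 0.6, -1.7]
opening: 0.593
grasp_force: 63.3
t 65.15 at [ 0.4159 -0.299   0.2168] open 0.593 grip 63.3 F [-0.4  0.6 -1.7]
[18.51 24.67 -0.33] [-0.1 -0.2 -0.1]
[18.49 24.69  7.47] [-0.1 -0.2 -0.1]
can 145 [0.6477, 0.078, 0.0247]
can 156 [0.6482, 0.0157, 0.0255]
can 157 [0.6504, -0.0483, 0.0252]
cap red [0.5256, 0.3101, 0.0241] [0.5261 0.3088 0.0522]
cap blue [0.4516, 0.3065, 0.0224] [0.453  0.3057 0.0525]
cap green [0.5281, 0.2349, 0.0241] [0.5277 0.2344 0.0519]
cap yellow [0.4552, 0.2374, 0.023] [0.4557 0.2367 0.052 ]
```

```bash
python3 -m handwheel '[[[-1,3,5,0,0,0,0],[-1,7,10,0,0,0,0],[-1,11,15,0,0,0,0],[-1,15,20,0,0,0,0],[-1,18.6,24.6,0,0,0,0],[-1,18.6,24.6,3,0,0,0],[-1,18.6,24.6,5,0,0,0],[-1,18.6,24.6,5,0,0,0],[-1,18.6,24.6,5,0,0,0],[-1,18.6,24.6,5,0,0,0]]]'
python3 - <<'E'
from h import *
to((.6561,-.1055,.141,2.1))
E
```

```text
time_s: 66.5
eef_pos: [0.6567, -0.1065, 0.1703]
eef_rot: [0.001, 0.695, 0.719, 0.001]
wrist_force: [-0.2, 0.8, -1.8]
opening: 0.595
grasp_force: 63.9
t 66.5 at [ 0.6567 -0.1065  0.1703] open 0.595 grip 63.9 F [-0.2  0.8 -1.8]
[ 0.1  -0.07  2.93] [ 0.1  0.  -0.2]
```

```bash
python3 -m handwheel '[[[-1,0.1,0,1,0,0,0],[-1,0.1,0,2,0,0,0],[-1,0.1,0,2.7,0,0,0],[-1,0.1,0,2.8,0,0,0],[-1,0.1,0,2.8,0,0,0],[-1,0.1,0,2.8,0,0,0]]]'
python3 -m handwheel '[[[0.4,0,0,0,0,0,0],[0.8,0,0,0,0,0,0],[0.8,0,0,0,0,0,0],[1,0,0,-4,0,0,0],[1,0,0,-10,0,0,0],[1,0,0,-12,0,0,0]]]'
python3 -m handwheel '[[[1,-16,-22,0,0,0,0],[1,-16,-22,0,0,0,0],[1,-16,-22,0,0,0,0],[1,-16,-22,0,0,0,0],[1,-16,-22,0,0,0,0],[1,-16,-22,0,0,0,0],[1,-16,-22,0,0,0,0],[1,-16,-22,0,0,0,0]]]'
python3 - <<'E'
from h import *
to(); row(); caps(); c=camera("side"); cv2.imwrite("pics/s9.png",c["frame"])
E
```

```text
time_s: 67.25
eef_pos: [0.6561, -0.1045, 0.1405]
eef_rot: [-0.0, 0.695, 0.719, -0.0]
wrist_force: [0.5, -0.0, -1.5]
opening: 0.595
grasp_force: 64.0
time_s: 68.0
eef_pos: [0.6581, -0.1052, 0.266]
eef_rot: [0.003, 0.695, 0.719, 0.002]
wrist_force: [0.6, -0.8, 0.9]
opening: 0.998
grasp_force: 0.0
time_s: 69.0
eef_pos: [0.4425, -0.2713, 0.2604]
eef_rot: [-0.0, 0.694, 0.72, 0.0]
wrist_force: [-0.1, 0.0, -0.2]
opening: 0.996
grasp_force: 0.0
t 69.0 at [ 0.4425 -0.2713  0.2604] open 0.996 grip 0.0 F [-0.1  0.  -0.2]
can 153 [0.6517, -0.1088, 0.0251]
can 148 [0.648, 0.0773, 0.0252]
can 153 [0.6487, 0.0147, 0.0252]
can 149 [0.6503, -0.0485, 0.0255]
cap red [0.5257, 0.3093, 0.024] [0.5258 0.3086 0.052 ]
cap blue [0.4512, 0.3071, 0.0231] [0.452  0.3059 0.052 ]
cap green [0.5274, 0.2358, 0.023] [0.5276 0.2347 0.0519]
cap yellow [0.4552, 0.2377, 0.0235] [0.4558 0.2369 0.0518]
```

View pics/s9.png

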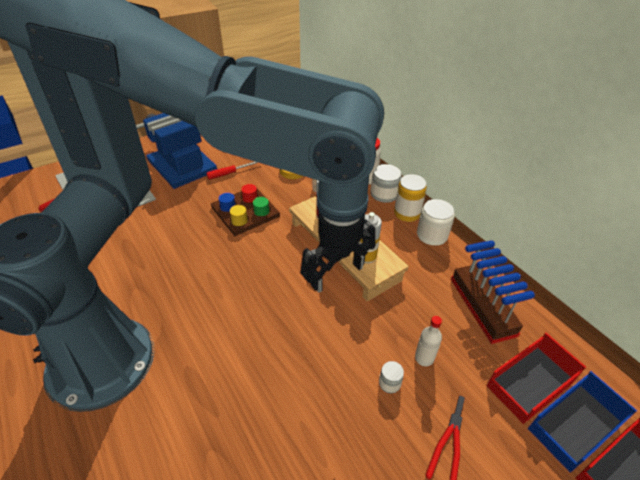

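The caps are in the holder (227–262, 190–215 px) and yellow is upright on the shelf. The other cans are hidden by the arm here, but the top-view heights and pitches of 60 to 63 mm confirm the row. Nothing is touched, so I hand in.

```bash
python3 -c "
from bench import ctrl; print(ctrl.hand_in())"
```

```text
the job is handed in; nothing more can be done
None
```

The job is handed in: all four caps sit open end down in their own recesses, and the four open cans stand in one straight row on the middle of the shelf with gaps of about 1 cm; the holder was knocked about 2 cm during the run but the caps stayed seated, and no verdict was returned.

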